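# Mark tin lids on a hand-cranked turntable

## Robot

A 6-joint arm with a two-finger parallel gripper is mounted at the origin on the work surface; the furniture and walls round the work are solid. World frame = base frame: x ahead of the robot, y to its left, z up, the work surface at z = 0. Lengths are in m, angles in rad, forces in N, time in s.
With the tool pointing down it reaches from about 0.3 to 0.775 m from the base axis. Payload 14.6 kg.
Tool frame: the origin (TCP) lies on the centre line of the jaws, within the pads' length; the fingertips stand 14 mm ahead of it and the grasp point (between the pads) lies 5 mm behind it; x points along the fingers, y is the direction in which the jaws open and shut, and the axes are right-handed (so a half turn about x gives the same grasp; the last joint's range is limited). The gripper opens to 94 mm and grips with 3 to 60 N. Pads are 16 mm wide; open, the fingers measure 119 mm over their backs; the gripper's body (75 mm by 177 mm) begins 78 mm behind the grasp point.
Start: joints at [1.116, 0.3, 1.521, -0, 1.321, -0.067], TCP at [0.208, 0.509, 0.219] pointing down, gripper open.
Joint ranges: [-3.03, 3.03], [-0.79, 2.21], [0.23, 2.52], [-1.04, 4.18], [0, 3.07], [-2.55, 2.55]. Speed limits (rad/s): [2.22, 2.22, 2.57, 3.14, 3.14, 3.14].

## Interface

Orientations are given as [roll, pitch, yaw] about the fixed x, y, z axes, in that order (R = Rz(yaw) Ry(pitch) Rx(roll)).
In Python, from station import * gives the robot as it stands. The module is installed in compiled form; this text tells all that it offers.
- The arm moves only by the shell command python3 -m handwheel 'ROWS' [FORCE]. ROWS is JSON, a list of rows, each a list of 3 entries, a list of its own where there are three numbers: the shift along the tool's x, y, z in mm, then the turn about the tool's x in rad, then the gripper command: -1 is fully open, 1 is shut, values between are in proportion. In form: [[[dx, dy, dz], spin, gripper], ...]. A call has exactly 5 rows; each row is the pose to reach, as a shift and turn from the pose measured when the call began, along the tool's axes at that moment; what a row does not reach only later rows make up. A row lasts 1/10 s, in which the tool goes at most 50 mm and 8.59 degrees, less where a joint would pass 70% of its speed; a pose out of reach is approached as far as the arm can. A call with a gripper value outside its range is refused whole. The fingers move at their own pace and stop on an object; FORCE is the grip in N (left out, the last holds). Time passes only in rows, so rows that repeat a pose let the fingers close, or fill a call up. It gives the time, the measured TCP pose, the force and the opening at its end, in the units of the state.
- get_obs(): the state, without advancing time (a new reading comes with each control period).
- camera(name): name is "scene" or "top"; returns (picture, depth): 400x640x3 uint8, blue, green, red; 400x640 float32, m along the optical axis (not along the pixel's ray), 0 where there is no reading.
- camera_info(name): a dict with "fx", "fy", "cx", "cy" (pixels), "extrinsics" (4x4, takes a point from camera to world coordinates). Camera axes: x right, y down, z forward; pixel columns grow to the right and rows downward; lengths in m; the calibration is good to about 2 mm. A picture is of the moment at which its call begins. camera_info takes no time and is no camera call.
- hand_in(): hands the job in, once; it reports no verdict.
The state is a dict: "time_s": time; "qpos": joint angles; "joint_vel": joint speeds; "tau": joint torques, N m; "ee_pos": TCP position; "eef_rot": TCP orientation; "force": force on the tool from outside, world axes, zero at the start; "moment": the same for the moment, N m; "grip_width": finger opening in m.
Only numpy, scipy, OpenCV 4.12 (cv2) and the standard library are available. Lean on these libraries where they do the work, as an engineer would, in place of code of your own. Each camera call takes 0.05 s, during which the arm holds its last target. There are 200 camera calls.

## Task

Mark the lids of the small tins on the cranked turntable: stand every tin upright in a nest of its own, then push the pen lever fully down and crank the table one full turn counter-clockwise, as far as its stop, with the pen down all the way. Then lift the lever fully up again and only after that move all the tins to the larger plywood board, the one that is bare at the start, standing upright. Leave the ink tin, the gouge and the steel block where they are.

Things in the scene. Friction and masses are not known exactly. Their poses are not given: they have to be found in the camera images.
- marker_base: Fixed dark steel base plate of the marking turntable, 196 mm wide. Origin on the bench on the turntable's axis; z up; +x points to the head: an aluminium post 24 x 26 mm, 118 mm high, 140 mm from the axis. The pen arm reaches from the post 65 mm inwards over the table; its top is 130 mm high with the pen raised, 114 mm lowered.
- turntable (a joint): Angle (rad) of the aluminium turntable disc (220 mm diameter, top 30 mm above the bench) about the vertical axis of marker_base. It starts near 0 at one stop, where the crank arm points to the head, and grows counter-clockwise seen from above to the other stop at 6.45, just over a full turn. It stays put by friction (0.2 N m, about 4 N at the crank grip).
- crank_knob (a point): Middle (145 mm up) of the crank's upright wooden grip, 16 mm diameter, from 124 to 160 mm above the bench, 50 mm from the turntable axis. It spins freely on its pin: hold it from above and lead it round without turning the hand. At table angle q it lies at angle q from marker_base's +x. Below it the crank arm (top at 122 mm, 16 mm wide) runs to a 14 mm spindle on the axis.
- nest_0 (a point): Centre of a nest on the table top, 30 mm above the bench, 80 mm from the axis, at table angle + 90 degrees from marker_base's +x. A nest is the space between four round-topped brass pins, 6 mm thick and 6 mm high, at the corners of a square (two sides radial), 23.5 mm from its centre; a tin has about 3 mm of play. A dark round patch marks the middle.
- nest_1 (a point): The same for the nest at + 180 degrees (straight across from the crank arm).
- nest_2 (a point): The same for the nest at + 270 degrees. There is no nest on the crank arm's own side.
- pen_lever (a joint): Angle of the small pen lever on the head, rad: 0 raised (lever points 0.45 rad above level), 0.9 fully down (0.45 rad below level). It lowers the pen by 16 mm on to the lids and stays where it is left (friction 0.12 N m, under 2 N at the tab).
- lever_tip (a point): Centre of the black tab at the end of the pen lever, 10 mm thick along marker_base's x, 24 mm long, 16 mm high. The lever points along marker_base's -y and swings in its y-z plane about a pivot at (140, -16, 98) mm in marker_base's frame, 74 mm from the tab's centre; the tab is 130 mm high raised and 66 mm lowered.
- empty_board: Loose pale plywood board 210 x 176 x 9 mm (x, y, z), 0.4 kg, bare at the start, lying on the bench; origin at the centre of its underside, z up. The finished tins go on it. It may be on either side of the turntable.
- full_board: Fixed smaller plywood board 131 x 190 x 12 mm (x, y, z) on which the tins stand at the start, in a row along its y axis; origin at the centre of its underside.
- tin_a: Small round tin, metal body and wooden lid, 36 mm diameter (34 mm below the lid), 43 mm high, 60 g; origin at the centre of its underside, z up. One to be marked, if present; all tins are alike.
- tin_b: Small round tin, metal body and wooden lid, 36 mm diameter (34 mm below the lid), 43 mm high, 60 g; origin at the centre of its underside, z up. One to be marked, if present; all tins are alike.
- tin_c: Small round tin, metal body and wooden lid, 36 mm diameter (34 mm below the lid), 43 mm high, 60 g; origin at the centre of its underside, z up. One to be marked, if present; all tins are alike.
- ink_tin: Bystander: ink tin with a grey lid, 66 mm diameter, 42 mm high; origin at the centre of its underside.
- gouge: Bystander: pear-handled graver with a cork on its point, 27 x 136 x 27 mm, lying on the bench along its y axis; origin at the centre of its underside.
- steel_block: Bystander: plain grey steel block 22 x 30 x 16 mm; origin at the centre of its underside.
There are look-alikes about, which are no part of the job. What is shaped like the tin_a but blue, pink or purple is not meant.

How it is judged:
By the outcome, as a careful person would: the job done as asked, in the order asked, and still so for the second after the job is handed in, with the robot touching nothing.
Of tin_a, tin_b, tin_c only 2 to 3 are there at a start; the rules pass over those that are not, and their reading is None.
At some moment in a run one of empty_board may be knocked a few centimetres aside while the robot is not near it.
Once in a run the grip may slacken for a moment while it holds something.
It also fails if it takes over 210 s, if anything falls off the work surface, if the arm or the gripper's body presses on something with over 40 N, if the wrist force passes 120 N, or if a joint passes its speed limit or range.

## Working session

There is one attempt and no reset: what is moved stays moved. The work goes in short steps, Python scripts to look and compute and a shell command to move; the robot and the scene stay as the last step left them, time stands still between calls to the robot, and variables do not carry over. Pictures are saved under pics/ and viewed, about 12 in all and at most 16, crops included, and the job is handed in when it is done.

```bash
mkdir -p pics
python3 - <<'E'
from station import *
import cv2,numpy as np
o=get_obs();print(o)
for n in("scene","top"):
    im,d=camera(n);cv2.imwrite(f"pics/{n}0.png",im);np.save(f"pics/{n}0.npy",d)
    i=camera_info(n);print(n,i["fx"],i["fy"],i["cx"],i["cy"],np.round(i["extrinsics"],4).tolist())
E
```

```text
{'time_s': 0.0, 'qpos': array([ 1.11641206e+00,  3.00507726e-01,  1.52165302e+00, -2.23342877e-05,
        1.32070405e+00, -6.65699154e-02]), 'joint_vel': array([ 0.00130254, -0.00210278,  0.0010677 , -0.00032923, -0.0012339 ,
       -0.00012768]), 'tau': array([-3.66974018e-05, -5.31809521e+01, -3.52730370e+01,  7.07636168e-02,
        2.44434597e-02, -9.45700231e-05]), 'ee_pos': array([0.20786168, 0.50890875, 0.21883581]), 'eef_rot': array([-1.62036306,  1.56952401, -2.00817187]), 'force': array([-0.10316409, -1.10345334, -0.61457327]), 'moment': array([ 0.06548983, -0.00660565, -0.00490201]), 'grip_width': 0.09412513633409629}
scene 378.3485444511961 378.3485444511961 321.15172593720104 201.91991277031156 [[0.8295, -0.3299, 0.4507, -0.1398], [-0.5585, -0.5023, 0.6602, -0.9755], [0.0086, -0.7993, -0.6009, 0.979], [0.0, 0.0, 0.0, 1.0]]
top 398.3462993647434 398.3462993647434 319.4369142492298 196.50759986545555 [[-0.0068, -0.981, 0.194, 0.2401], [-1.0, 0.008, 0.0056, -0.0309], [-0.007, -0.194, -0.981, 1.354], [0.0, 0.0, 0.0, 1.0]]
```

View pics/scene0.png

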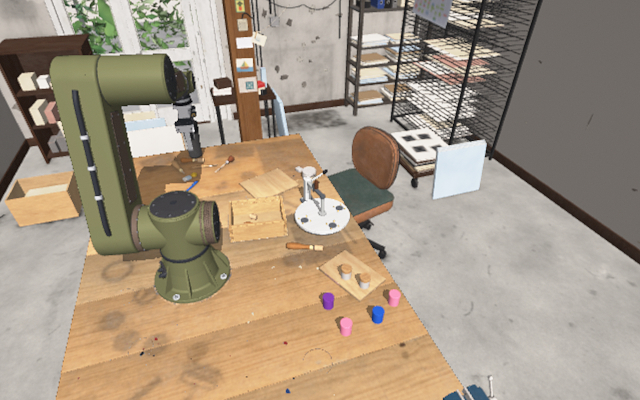

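View pics/top0.png

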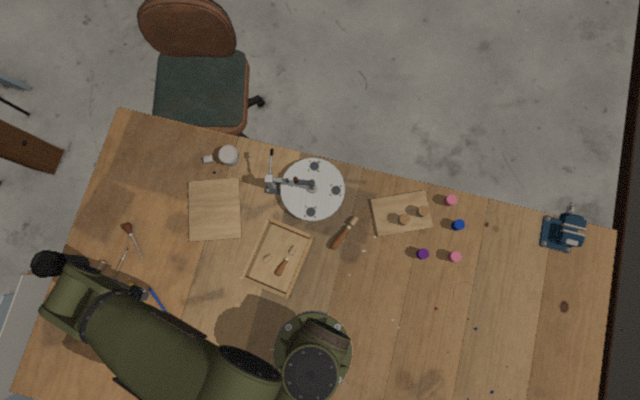

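The scene view shows two wooden-lidded tins on the small board at about (346,272) and (364,280), and blue, pink and purple look-alikes nearby. In the top view the tins are at (404,219) and (422,212), the turntable at (312,189) and the head to its left at (271,185). The bare board is at (214,209), the ink tin at (228,154), the steel block at (208,159) and the gouge at (345,232). The tray at (279,258) holds another gouge-like tool.

```bash
cat > h.py <<'E'
import cv2,numpy as np
from station import *
def ray(n,u,v,z):
    i=camera_info(n);E=np.array(i["extrinsics"]);d=E[:3,:3]@[(u-i["cx"])/i["fx"],(v-i["cy"])/i["fy"],1]
    o=E[:3,3];return o+d*(z-o[2])/d[2]
def proj(n,p):
    i=camera_info(n);E=np.array(i["extrinsics"]);c=E[:3,:3].T@(np.array(p)-E[:3,3])
    return np.array([i["fx"]*c[0]/c[2]+i["cx"],i["fy"]*c[1]/c[2]+i["cy"]])
def cloud(n,d):
    i=camera_info(n);E=np.array(i["extrinsics"]);v,u=np.mgrid[:400,:640]
    c=np.stack([(u-i["cx"])/i["fx"]*d,(v-i["cy"])/i["fy"]*d,d],-1);return c@E[:3,:3].T+E[:3,3]
E
python3 - <<'E'
from h import *
im=cv2.imread("pics/top0.png");d=np.load("pics/top0.npy");P=cloud("top",d)
c=cv2.resize(im[130:250,180:440],None,fx=3,fy=3,interpolation=cv2.INTER_CUBIC);cv2.imwrite("pics/c1.png",c)
im2=cv2.imread("pics/scene0.png");c=cv2.resize(im2[150:310,220:420],None,fx=4,fy=4,interpolation=cv2.INTER_CUBIC)[:600];cv2.imwrite("pics/c2.png",c)
for u,v,z in[(404,219,.055),(422,212,.055),(312,189,.03),(214,209,.009),(228,154,.042),(208,159,.016),(345,232,.015),(271,185,.118)]:
    print(u,v,np.round(ray("top",u,v,z),3),np.round(P[v,u],3))
E
```

```text
404 219 [ 0.42  -0.301  0.055] [ 0.42  -0.301  0.055]
422 212 [ 0.442 -0.361  0.055] [ 0.443 -0.362  0.051]
312 189 [0.528 0.002 0.03 ] [0.524 0.001 0.049]
214 209 [0.465 0.338 0.009] [0.465 0.338 0.009]
228 154 [0.651 0.29  0.042] [0.652 0.29  0.041]
208 159 [0.642 0.365 0.016] [0.642 0.366 0.013]
345 232 [ 0.383 -0.109  0.015] [ 0.382 -0.108  0.016]
271 185 [0.523 0.13  0.118] [0.534 0.136 0.073]
```

View pics/c1.png

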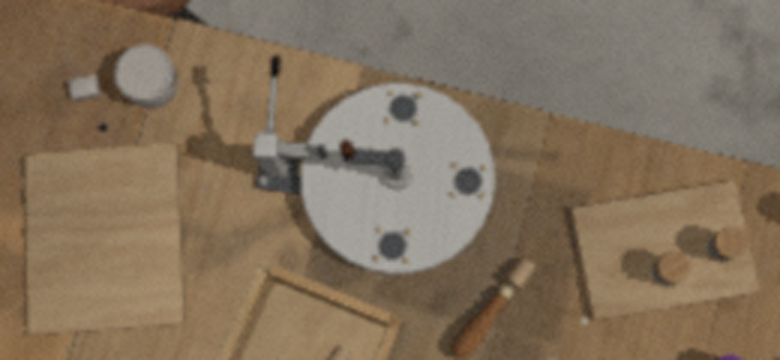

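View pics/c2.png

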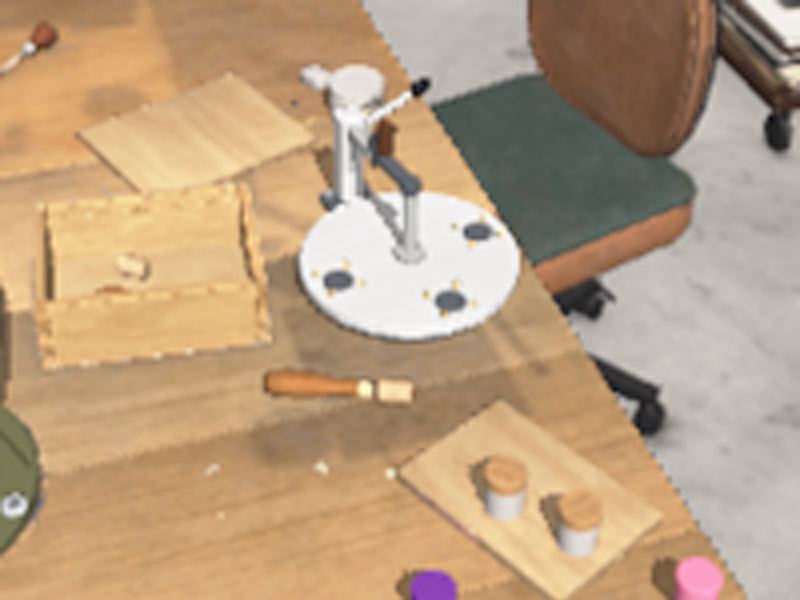

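```bash
cat > m.py <<'E'
from h import *
def blobs(n,im,mask,z,amin=15):
    k,l,s,c=cv2.connectedComponentsWithStats(mask.astype(np.uint8))
    return [(np.round(c[i],1).tolist(),int(s[i,4]),np.round(ray(n,*c[i],z),4).tolist()) for i in range(1,k) if s[i,4]>=amin]
def circ(q):
    A=np.c_[2*q,np.ones(len(q))];x=np.linalg.lstsq(A,(q**2).sum(1),rcond=None)[0];return x[:2],np.sqrt(x[2]+x[0]**2+x[1]**2)
def tins(ims,ds,xy,r,ztop):
    # rim points near xy with z close to lid height, per camera
    for n in ims:
        P=cloud(n,ds[n]);m=(np.hypot(P[...,0]-xy[0],P[...,1]-xy[1])<r)&(abs(P[...,2]-ztop)<.006)&(ds[n]>0)
        v,u=np.nonzero(m)
        if len(v):
            q=np.array([ray(n,a,b,ztop) for a,b in zip(u,v)]);print(n,len(v),"mid",np.round((q.max(0)+q.min(0))/2,4)[:2],"mean",np.round(q.mean(0),4)[:2],"ext",np.round(np.ptp(q,axis=0),3)[:2])
E
python3 - <<'E'
from m import *
ims={n:cv2.imread(f"pics/{n}0.png") for n in("top","scene")};ds={n:np.load(f"pics/{n}0.npy") for n in ims}
for xy in((.42,-.301),(.442,-.361)): tins(ims,ds,xy,.028,.055)
for n in ims:
    P=cloud(n,ds[n]);near=np.hypot(P[...,0]-.528,P[...,1]-.002)<.14
    hsv=cv2.cvtColor(ims[n],cv2.COLOR_BGR2HSV);m=near&(abs(P[...,2]-.03)<.006)
    dark=m&(hsv[...,2]<(110 if n=="scene" else 100))
    print(n,blobs(n,ims[n],dark,.03))
    v,u=np.nonzero(m&~cv2.erode(m.astype(np.uint8),np.ones((3,3))).astype(bool))
    q=np.array([ray(n,a,b,.03)[:2] for a,b in zip(u,v)]);rr=np.hypot(*(q-[.528,.002]).T);q=q[(rr>.1)&(rr<.122)];print("disc",circ(q),len(q))
    # crank grip, lever tab, boards
    g=near&(P[...,2]>.135);print("high",blobs(n,ims[n],g,.15,4))
    t=(hsv[...,2]<60)&(P[...,0]>.56)&(P[...,0]<.68)&(abs(P[...,1]-.14)<.04)&(P[...,2]>.1);print("tab",blobs(n,ims[n],t,.13,3))
    b=(P[...,2]>.0055)&(P[...,2]<.0135)&(abs(P[...,0]-.465)<.12)&(abs(P[...,1]-.338)<.14)
    k=cv2.morphologyEx(b.astype(np.uint8),cv2.MORPH_OPEN,np.ones((3,3)));cs=max(cv2.findContours(k,0,2)[0],key=cv2.contourArea)[:,0]
    print("eb",cv2.minAreaRect(np.array([ray(n,*c,.009)[:2]*1000 for c in cs],np.float32)))
    b=(P[...,2]>.007)&(P[...,2]<.016)&(abs(P[...,0]-.43)<.12)&(abs(P[...,1]+.33)<.14)
    k=cv2.morphologyEx(b.astype(np.uint8),cv2.MORPH_OPEN,np.ones((3,3)));cs=max(cv2.findContours(k,0,2)[0],key=cv2.contourArea)[:,0]
    print("fb",cv2.minAreaRect(np.array([ray(n,*c,.012)[:2]*1000 for c in cs],np.float32)))
E
```

```text
top 86 mid [ 0.4196 -0.3009] mean [ 0.4205 -0.3019] ext [0.033 0.033]
scene 79 mid [ 0.4206 -0.3054] mean [ 0.4204 -0.3059] ext [0.035 0.038]
top 88 mid [ 0.4489 -0.3647] mean [ 0.4478 -0.3657] ext [0.033 0.033]
scene 92 mid [ 0.4468 -0.3703] mean [ 0.4469 -0.3701] ext [0.038 0.039]
top [([313.8, 165.7], 52, [0.6101, -0.0046, 0.03]), ([335.3, 189.9], 53, [0.5244, -0.0775, 0.03]), ([310.3, 211.5], 50, [0.4507, 0.0077, 0.03])]
disc (array([0.52930588, 0.00141282]), np.float64(0.10618241440085448)) 325
high [([295.1, 178.9], 26, [0.5346, 0.0513, 0.15])]
tab [([271.5, 151.3], 11, [0.6314, 0.1289, 0.13])]
eb ((477.9158935546875, 386.57110595703125), (146.53900146484375, 76.90277099609375), 51.0421028137207)
fb ((446.7440185546875, -300.6157531738281), (129.81976318359375, 189.55703735351562), 9.45786190032959)
scene []
disc (array([ 5.29463343e-01, -4.71179238e-04]), np.float64(0.10742370810880676)) 245
high [([316.4, 183.4], 29, [0.5339, 0.0452, 0.15])]
tab [([324.4, 171.5], 11, [0.6267, 0.1258, 0.13])]
eb ((412.7007751464844, 302.8929748535156), (76.75192260742188, 29.497474670410156), 68.97196960449219)
fb ((406.1297302246094, -339.8538818359375), (42.43916702270508, 36.075416564941406), 56.46213150024414)
```

```bash
cat > go.py <<'E'
import sys
from h import *
from scipy.spatial.transform import Rotation as Ro
def R():return Ro.from_euler("xyz",get_obs()["eef_rot"]).as_matrix()
def go(x,y,z,ang=None):
    o=get_obs();M=R();p=np.array(o["ee_pos"]);d=M.T@(np.array([x,y,z])-p)*1000
    ya=np.degrees(np.arctan2(M[1,1],M[0,1]));s=""
    if ang is not None:
        # turning +s about tool x (down) turns tool y clockwise seen from above
        e=(ang-ya+90)%180-90;s=f"spin {-np.radians(e):.3f}"
    print("t",round(o["time_s"],1),"pos",np.round(p,4),"yang",round(ya,1),"tilt",np.round(M[:2,0],3),"w",round(o["grip_width"],4),"F",np.round(o["force"],1),"j6",round(o["qpos"][5],2));print("shift",np.round(d,1),s)
if __name__=="__main__":
    a=[float(v) for v in sys.argv[1:]];go(*a)
E
python3 go.py .420 -.303 .16 -4
```

```text
t 0.1 pos [0.2079 0.509  0.219 ] yang 67.8 tilt [-0.    -0.001] w 0.094 F [0.6 0.1 1.4] j6 -0.07
shift [  59.6 -671.4  503.4] spin 1.253
```

```bash
for i in 1 2 3; do python3 -m handwheel '[[[0,-34,25],0,-1],[[0,-67,50],0,-1],[[0,-101,75],0,-1],[[0,-134,101],0,-1],[[0,-168,126],0,-1]]' >/dev/null; done; python3 go.py .420 -.303 .16 -4
```

```text
t 1.6 pos [ 0.3674 -0.1056  0.2193] yang 67.8 tilt [-0.    -0.001] w 0.0937 F [-0.4  0.1  0.5] j6 -1.56
shift [  59.5 -162.9  123.3] spin 1.253
```

```bash
python3 -m handwheel '[[[0,-33,25],0.14,-1],[[0,-65,49],0.28,-1],[[10,-98,74],0.42,-1],[[25,-130,98],0.56,-1],[[40,-163,123],0.7,-1]]' >/dev/null; python3 -m handwheel '[[[0,0,0],0.14,-0.3],[[0,0,0],0.28,-0.3],[[0,0,0],0.42,-0.3],[[0,0,0],0.553,-0.3],[[0,0,0],0.553,-0.3]]' >/dev/null; python3 go.py .420 -.303 .041 -4
python3 - <<'E'
from h import *
im,d=camera("top");im2,d2=camera("scene")
a=cv2.resize(im[180:250,360:460],None,fx=4,fy=4,interpolation=cv2.INTER_CUBIC);b=cv2.resize(im2[200:300,310:400],None,fx=4,fy=4,interpolation=cv2.INTER_CUBIC)
c=np.zeros((400,780,3),np.uint8);c[:280,:400]=a;c[:,410:770]=b;cv2.imwrite("pics/g1.png",c)
E
```

```text
t 2.6 pos [ 0.4196 -0.3046  0.1785] yang -4.5 tilt [-0.    -0.001] w 0.0617 F [0.6 0.5 0.4] j6 -0.62
shift [137.5   0.3  -1.8] spin -0.008
```

View pics/g1.png

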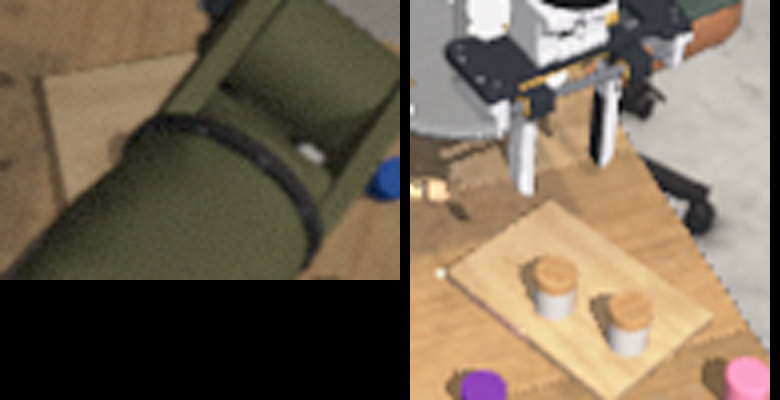

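The crop shows the open jaws above the first wooden-lidded tin. That tin is at crop (555,285) and the second is at (630,320). The purple (485,388) and pink (748,378) look-alikes are not meant. Now I descend and grip.

```bash
python3 -m handwheel '[[[35,0,-1],0,-0.3],[[70,0,-1],0,-0.3],[[105,0,-2],0,-0.3],[[130,0,-2],0,-0.3],[[137,0,-2],0,-0.3]]' >/dev/null; python3 go.py .420 -.303 .041 -4;  python3 -m handwheel '[[[0,0,0],0,0.2],[[0,0,0],0,0.3],[[0,0,0],0,0.5],[[0,0,0],0,0.7],[[0,0,0],0,1]]' 25 >/dev/null;python3 -m handwheel '[[[0,0,0],0,1],[[0,0,0],0,1],[[0,0,0],0,1],[[-10,0,0],0,1],[[-30,0,0],0,1]]' >/dev/null; python3 go.py .5244 -.0775 .16 -4
```

```text
t 3.2 pos [ 0.4187 -0.3019  0.0392] yang -3.9 tilt [-0.003  0.002] w 0.0612 F [0.  0.7 0. ] j6 -0.63
shift [-1.8  1.3  1. ] spin 0.001
t 4.2 pos [ 0.4187 -0.3018  0.0701] yang -3.9 tilt [-0.004  0.002] w 0.0348 F [-0.3  0.5 -0.4] j6 -0.63
shift [ -89.8   89.8 -231.2] spin 0.002
```

```bash
python3 -m handwheel '[[[-30,0,0],0,1],[[-60,18,-46],0,1],[[-70,36,-92],0,1],[[-70,54,-138],0,1],[[-70,72,-184],0,1]]' >/dev/null;python3 -m handwheel '[[[0,10,-25],0,1],[[0,18,-47],0,1],[[0,18,-47],0,1],[[0,18,-47],0,1],[[0,18,-47],0,1]]' >/dev/null; python3 go.py .5244 -.0775 .13 -4.4
python3 - <<'E'
from m import *
ims={};ds={}
for n in("top","scene"):
    ims[n],ds[n]=camera(n);cv2.imwrite(f"pics/{n}1.png",ims[n]);np.save(f"pics/{n}1.npy",ds[n])
p=get_obs()["ee_pos"];print(p);tins(ims,ds,p[:2],.03,p[2]+.016)
a=cv2.resize(ims["top"][150:230,260:380],None,fx=3,fy=3,interpolation=cv2.INTER_CUBIC);b=cv2.resize(ims["scene"][140:250,270:370],None,fx=4,fy=4,interpolation=cv2.INTER_CUBIC)
c=np.zeros((440,780,3),np.uint8);c[:240,:360]=a;c[:,370:770]=b;cv2.imwrite("pics/g2.png",c)
E
```

```text
t 5.2 pos [ 0.5222 -0.0826  0.1418] yang -4.0 tilt [-0.002  0.001] w 0.0348 F [ 0.3  0.6 -1.3] j6 -0.16
shift [11.8  1.9 -5.3] spin 0.007
[ 0.5222718  -0.08270567  0.14179446]
scene 70 mid [ 0.5221 -0.0866] mean [ 0.522  -0.0878] ext [0.064 0.037]
```

View pics/g2.png

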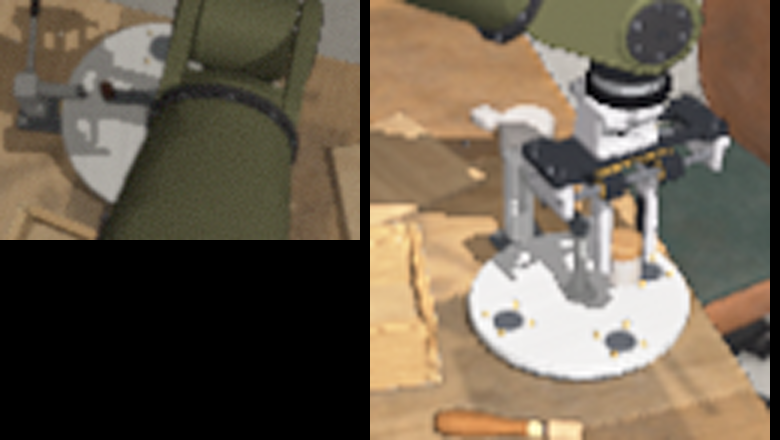

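```bash
cat > tin.py <<'E'
from m import *
def lid(n,im,d,xy,zt,r=.03):
    P=cloud(n,d);h=cv2.cvtColor(im,cv2.COLOR_BGR2HSV)
    m=(np.hypot(P[...,0]-xy[0],P[...,1]-xy[1])<r)&(h[...,1]>70)&(h[...,0]<25)&(P[...,2]>zt-.02)
    z=P[...,2][m];t=m&(P[...,2]>np.median(z[z>np.percentile(z,60)])-.004)
    q=P[t];v,u=np.nonzero(t);b=np.array([ray(n,x,y,q[:,2].mean()) for x,y in zip(u,v)])
    print(n,"N",len(q),"z",q[:,2].mean().round(4),"mean",b.mean(0).round(4)[:2],"mid",((b.max(0)+b.min(0))/2).round(4)[:2],"ext",np.ptp(b,axis=0).round(3)[:2])
E
python3 - <<'E'
from tin import *
im=cv2.imread("pics/scene0.png");d=np.load("pics/scene0.npy")
g=cv2.cvtColor(im,cv2.COLOR_BGR2HSV)[...,2]
for p in((.6101,-.0046,.03),(.5244,-.0775,.03),(.4507,.0077,.03)):
    u,v=proj("scene",p).round().astype(int);w=np.zeros_like(g,bool);w[v-7:v+8,u-9:u+10]=1
    m=w&(g<140);print(p,(u,v),blobs("scene",im,m,.03,15))
for xy in((.42,-.303),(.447,-.367)):
  for n in("top","scene"): lid(n,cv2.imread(f"pics/{n}0.png"),np.load(f"pics/{n}0.npy"),xy,.055)
lid("scene",cv2.imread("pics/scene1.png"),np.load("pics/scene1.npy"),(.522,-.085),.158)
E
```

```text
(0.6101, -0.0046, 0.03) (np.int64(339), np.int64(208)) [([346.5, 203.5], 27, [0.6538, 0.0002, 0.03]), ([338.9, 207.6], 23, [0.6113, -0.0047, 0.03])]
(0.5244, -0.0775, 0.03) (np.int64(332), np.int64(225)) [([332.0, 224.7], 25, [0.5253, -0.0776, 0.03])]
(0.4507, 0.0077, 0.03) (np.int64(304), np.int64(220)) [([303.9, 219.6], 25, [0.4509, 0.0087, 0.03])]
top N 63 z 0.0549 mean [ 0.4203 -0.3021] mid [ 0.4196 -0.3022] ext [0.033 0.03 ]
scene N 59 z 0.0578 mean [ 0.4213 -0.3059] mid [ 0.4202 -0.3056] ext [0.033 0.034]
top N 72 z 0.0546 mean [ 0.4485 -0.3663] mid [ 0.449  -0.3649] ext [0.033 0.033]
scene N 76 z 0.0571 mean [ 0.4482 -0.3703] mid [ 0.448 -0.371] ext [0.032 0.037]
scene N 21 z 0.2531 mean [ 0.5216 -0.1007] mid [ 0.5203 -0.1052] ext [0.053 0.022]
```

```bash
python3 -m handwheel '[[[15,2,-5],0.007,1],[[30,2.2,-5.2],0.007,1],[[45,2.2,-5.2],0.007,1],[[60,2.2,-5.2],0.007,1],[[65,2.2,-5.2],0.007,1]]' >/dev/null; python3 go.py .5248 -.0776 .064 -4.4
```

```text
t 5.8 pos [ 0.5239 -0.0781  0.0755] yang -4.5 tilt [-0.004  0.002] w 0.035 F [-1.1 -0.3 -1. ] j6 -0.14
shift [11.5  0.9 -0.5] spin -0.001
```

```bash
python3 -m handwheel '[[[4,0.8,-0.5],0,1],[[8,0.8,-0.5],0,1],[[11,0.8,-0.5],0,1],[[15,0.8,-0.5],0,1],[[17,0.8,-0.5],0,1]]' >/dev/null; python3 go.py .5248 -.0776 .057 -4.4; python3 -m handwheel '[[[1,0,0],0,1],[[1,0,0],0,1],[[1,0,0],0,1],[[1,0,0],0,1],[[1,0,0],0,1]]' >/dev/null; python3 go.py .5248 -.0776 .057 -4.4
```

```text
t 6.3 pos [ 0.5247 -0.0776  0.0584] yang -4.5 tilt [-0.004  0.002] w 0.0353 F [-0.4  1.1  5.9] j6 -0.14
shift [ 1.4  0.1 -0.1] spin -0.001
t 6.8 pos [ 0.5251 -0.0777  0.0578] yang -4.5 tilt [-0.003  0.002] w 0.0344 F [0.4 0.5 5.6] j6 -0.14
shift [ 0.8 -0.3 -0.1] spin -0.001
```

```bash
python3 -m handwheel '[[[0,0,0],0,0],[[0,0,0],0,-0.15],[[0,0,0],0,-0.2],[[0,0,0],0,-0.2],[[-20,0,0],0,-0.2]]' >/dev/null; python3 -m handwheel '[[[-40,0,0],0,-0.3],[[-80,0,0],0,-0.3],[[-90,-5,40],0,-0.3],[[-90,-14,85],0,-0.3],[[-90,-30,130],0,-0.3]]' >/dev/null; python3 go.py .4475 -.3665 .15 -4
python3 - <<'E'
from tin import *
for n in("top","scene"):
    im,d=camera(n);cv2.imwrite(f"pics/{n}2.png",im);np.save(f"pics/{n}2.npy",d)
    lid(n,im,d,(.525,-.078),.073)
a=cv2.resize(cv2.imread("pics/top2.png")[150:230,260:380],None,fx=3,fy=3,interpolation=cv2.INTER_CUBIC);b=cv2.resize(im[170:250,280:370],None,fx=4,fy=4,interpolation=cv2.INTER_CUBIC)
c=np.zeros((320,740,3),np.uint8);c[:240,:360]=a;c[:,370:730]=b;cv2.imwrite("pics/g3.png",c)
E
```

```text
t 7.8 pos [ 0.4842 -0.2062  0.1662] yang -4.4 tilt [-0.006  0.002] w 0.0609 F [ 1.1 -0.2  0.2] j6 -0.39
shift [ 16.1 -24.2 162.7] spin -0.007
top N 70 z 0.0731 mean [ 0.5234 -0.077 ] mid [ 0.5233 -0.0768] ext [0.03 0.03]
scene N 27 z 0.0751 mean [ 0.517  -0.0786] mid [ 0.5182 -0.0789] ext [0.024 0.029]
```

View pics/g3.png

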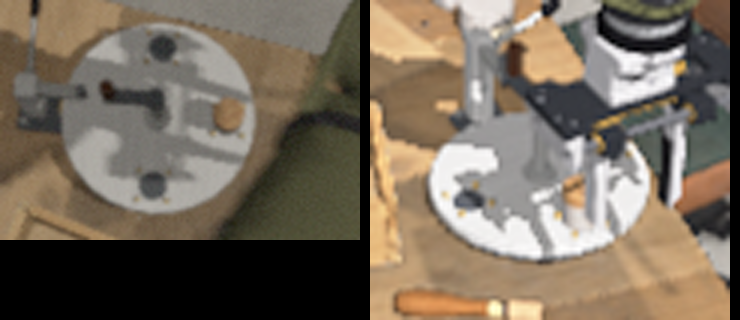

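```bash
python3 -m handwheel '[[[0,-5,33],0.15,-0.3],[[0,-10,65],0.3,-0.3],[[0,-15,98],0.45,-0.3],[[0,-20,130],0.6,-0.3],[[5,-23,163],0.75,-0.3]]' >/dev/null;  python3 -m handwheel '[[[0,0,0],0.15,-0.3],[[0,0,0],0.3,-0.3],[[0,0,0],0.45,-0.3],[[0,0,0],0.6,-0.3],[[0,0,0],0.75,-0.3]]' >/dev/null; python3 go.py .448 -.3655 .041 -94.4
```

```text
t 8.9 pos [ 0.4464 -0.3698  0.1609] yang -90.7 tilt [-0.007  0.002] w 0.0616 F [-0.6  0.3  0.3] j6 0.83
shift [119.9  -4.1  -2.4] spin 0.064
```

```bash
python3 -m handwheel '[[[30,-4,-2],0.06,-0.3],[[60,-4,-2],0.06,-0.3],[[90,-4,-2.4],0.06,-0.3],[[112,-4,-2.4],0.06,-0.3],[[120,-4,-2.4],0.06,-0.3]]' >/dev/null; python3 go.py .448 -.3655 .040 -94.4;  python3 -m handwheel '[[[0,0,0],0,0.2],[[0,0,0],0,0.3],[[0,0,0],0,0.5],[[0,0,0],0,0.7],[[0,0,0],0,1]]' 25 >/dev/null;python3 -m handwheel '[[[0,0,0],0,1],[[0,0,0],0,1],[[0,0,0],0,1],[[-10,0,0],0,1],[[-30,0,0],0,1]]' >/dev/null; python3 -m handwheel '[[[-40,0,0],0,1],[[-60,0,0],0,1],[[-70,0,0],0,1],[[-70,0,0],0,1],[[-70,0,0],0,1]]' >/dev/null; python3 go.py .4507 .0077 .13 -94.4
```

```text
t 9.4 pos [ 0.4475 -0.3644  0.0386] yang -94.2 tilt [-0.01   0.005] w 0.0613 F [ 0.1 -0.6 -0.2] j6 0.9
shift [-1.4  1.1 -0.5] spin 0.004
t 10.9 pos [ 0.448  -0.3644  0.1382] yang -94.2 tilt [-0.011  0.006] w 0.0348 F [-0.3  0.9 -0.7] j6 0.9
shift [  10.5 -371.3   24.2] spin 0.004
```

```bash
python3 -m handwheel '[[[0,-45,3],0,1],[[0,-90,6],0,1],[[0,-135,9],0,1],[[0,-180,12],0,1],[[0,-225,15],0,1]]' >/dev/null;python3 -m handwheel '[[[0,-45,3],0,1],[[0,-90,6],0,1],[[0,-130,9],0,1],[[0,-145,9],0,1],[[0,-145,9],0,1]]' >/dev/null; python3 go.py .4507 .0077 .073 -94.4
python3 - <<'E'
from tin import *
p=get_obs()["ee_pos"]
for n in("top","scene"):
    im,d=camera(n);cv2.imwrite(f"pics/{n}3.png",im);np.save(f"pics/{n}3.npy",d)
    try: tins({n:im},{n:d},p[:2],.026,p[2]+.0165)
    except Exception as e: print(e)
E
```

```text
t 11.9 pos [0.4496 0.0099 0.1382] yang -94.0 tilt [-0.016  0.007] w 0.0351 F [ 1.1 -0.   0.5] j6 1.57
shift [65.2  2.5 -2.3] spin 0.006
scene 39 mid [0.445  0.0151] mean [0.4445 0.0153] ext [0.03  0.046]
```

```bash
python3 -m handwheel '[[[15,2,-2],0.006,1],[[30,2.2,-2.6],0.006,1],[[45,2.2,-2.8],0.006,1],[[60,2.2,-3],0.006,1],[[66,2.2,-3],0.006,1]]' >/dev/null; python3 -m handwheel '[[[0,0,0],0,1],[[2,0,0],0,1],[[3,0,0],0,1],[[3,0,0],0,1],[[3,0,0],0,1]]' >/dev/null; python3 go.py .4512 .0080 .057 -94.4
```

```text
t 13.0 pos [0.4509 0.0049 0.0682] yang -94.6 tilt [-0.017  0.007] w 0.0348 F [-1.7  0.4 -0.5] j6 1.57
shift [11.2 -3.  -0.2] spin -0.003
```

```bash
python3 -m handwheel '[[[0,-3,0],0,1],[[3,-3,0],0,1],[[6,-3,0],0,1],[[9,-3,0],0,1],[[11,-3,0],0,1]]' >/dev/null; python3 go.py .4511 .0080 .057 -94.4; python3 -m handwheel '[[[1,0,0],0,1],[[1,0,0],0,1],[[1,0,0],0,1],[[1,0,0],0,1],[[1,0,0],0,1]]' >/dev/null; python3 go.py .4511 .0080 .057 -94.4
```

```text
t 13.5 pos [0.4511 0.008  0.0575] yang -94.6 tilt [-0.017  0.007] w 0.035 F [-11.4   0.2  35.9] j6 1.58
shift [ 0.5  0.  -0. ] spin -0.003
t 14.0 pos [0.4514 0.008  0.0577] yang -94.6 tilt [-0.016  0.007] w 0.0351 F [-9.3  0.  22.5] j6 1.58
shift [0.7 0.  0.2] spin -0.003
```

```bash
python3 -m handwheel '[[[0,0,0],0,0],[[0,0,0],0,-0.15],[[0,0,0],0,-0.2],[[0,0,0],0,-0.2],[[-20,0,0],0,-0.2]]' >/dev/null; python3 -m handwheel '[[[-40,0,0],0,-0.3],[[-80,0,0],0,-0.3],[[-120,0,0],0,-0.3],[[-120,45,0],0,-0.3],[[-120,90,0],0,-0.3]]' >/dev/null;python3 -m handwheel '[[[0,50,0],0,-0.3],[[0,100,0],0,-0.3],[[0,140,0],0,-0.3],[[0,140,0],0,-0.3],[[0,140,0],0,-0.3]]' >/dev/null; python3 go.py .4507 .0077 .13 -94.4
python3 - <<'E'
from tin import *
for n in("top","scene"):
    im,d=camera(n);cv2.imwrite(f"pics/{n}4.png",im);np.save(f"pics/{n}4.npy",d)
    lid(n,im,d,(.525,-.078),.073);lid(n,im,d,(.4511,.008),.073)
    h=cv2.cvtColor(im,cv2.COLOR_BGR2HSV);P=cloud(n,d)
    near=np.hypot(P[...,0]-.5305,P[...,1]-.0015)<.13
    print("grip",blobs(n,im,near&(P[...,2]>.135),.15,4))
    t=(h[...,2]<60)&(P[...,0]>.56)&(P[...,0]<.7)&(abs(P[...,1]-.14)<.04)&(P[...,2]>.1);print("tab",blobs(n,im,t,.13,3),np.round(P[t][:,2].mean(),3))
E
```

```text
t 15.5 pos [ 0.4348 -0.2231  0.1954] yang -94.5 tilt [-0.019  0.007] w 0.0611 F [0.1 0.3 0.1] j6 1.1
shift [  66.8 -231.     1. ] spin -0.002
top N 68 z 0.0734 mean [ 0.5229 -0.0771] mid [ 0.5232 -0.0768] ext [0.03 0.03]
top N 60 z 0.0733 mean [0.4502 0.0109] mid [0.4506 0.0106] ext [0.03  0.033]
grip [([295.2, 179.5], 26, [0.5327, 0.051, 0.15])]
tab [([271.4, 151.5], 10, [0.6306, 0.1291, 0.13])] 0.132
scene N 21 z 0.0756 mean [ 0.5223 -0.0895] mid [ 0.5192 -0.0891] ext [0.033 0.022]
scene N 38 z 0.0754 mean [0.4484 0.0042] mid [0.4488 0.0054] ext [0.029 0.034]
grip [([315.0, 184.0], 5, [0.5268, 0.0447, 0.15])]
tab [] nan<stdin>:8: RuntimeWarning: Mean of empty slice.
  ret = ret.dtype.type(ret / rcount)
```

```bash
python3 go.py .634 .129 .20 -97.7; python3 -m handwheel '[[[0,-20,15],0,0.2],[[0,-63,34],0,0.6],[[0,-106,53],0,1],[[0,-149,72],0,1],[[0,-192,91],0,1]]' 15 >/dev/null;  python3 go.py .634 .129 .20 -97.7
```

```text
t 15.6 pos [ 0.4351 -0.2219  0.1957] yang -94.4 tilt [-0.019  0.007] w 0.0613 F [-0.  -0.2  0.2] j6 1.1
shift [  -5.6 -365.1 -171.3] spin 0.058
t 16.1 pos [ 0.3579 -0.0212  0.1986] yang -94.3 tilt [-0.018  0.007] w 0.0248 F [0.9 0.5 0.3] j6 1.48
shift [  -5.3 -170.5 -263.9] spin 0.059
```

```bash
python3 -m handwheel '[[[-1,-24,-38],0.02,1],[[-2,-48,-75],0.04,1],[[-3,-73,-112],0.058,1],[[-4,-97,-150],0.058,1],[[-5,-121,-187],0.058,1]]' >/dev/null; python3 -m handwheel '[[[0,-24,-37],0,1],[[0,-41,-69],0,1],[[0,-46,-76],0,1],[[0,-46,-76],0,1],[[0,-46,-76],0,1]]' >/dev/null;  python3 go.py .634 .129 .16 -97.7
```

```text
t 17.1 pos [0.6348 0.1242 0.1998] yang -97.5 tilt [-0.018  0.007] w 0.0008 F [ 0.1 -0.   0.2] j6 1.83
shift [39.8 -4.5  0.7] spin 0.004
```

```bash
python3 -m handwheel '[[[10,-4.5,0],0,1],[[20,-4.5,0],0,1],[[30,-4.5,0],0,1],[[40,-4.5,0],0,1],[[46,-4.5,0],0,1]]' >/dev/null; python3 go.py .634 .129 .16 -97.7;  python3 -m handwheel '[[[10,0,0],0,1],[[20,0,0],0,1],[[30,0,0],0,1],[[40,0,0],0,1],[[48,0,0],0,1]]' >/dev/null; python3 go.py .634 .129 .088 -97.7
```

```text
t 17.6 pos [0.6342 0.1288 0.1523] yang -97.5 tilt [-0.019  0.007] w 0.0004 F [ 0.1 -0.3  0. ] j6 1.84
shift [-7.6 -0.2  0.4] spin 0.004
t 18.1 pos [0.6331 0.1291 0.1033] yang -97.5 tilt [-0.02   0.007] w 0.0004 F [-1.2 -1.3  2.4] j6 1.84
shift [15.3 -0.  -1.3] spin 0.004
```

Contact is about 2.4 N, which fits the lever. I keep pushing towards the stop in small steps.

```bash
python3 -m handwheel '[[[3,0,0],0,1],[[6,0,0],0,1],[[8,0,0],0,1],[[10,0,0],0,1],[[10,0,0],0,1]]'; python3 -m handwheel '[[[1,0,0],0,1],[[2,0,0],0,1],[[3,0,0],0,1],[[3,0,0],0,1],[[3,0,0],0,1]]'; python3 go.py .634 .129 .088 -97.7
python3 - <<'E'
from h import *
im,d=camera("scene");cv2.imwrite("pics/g5.png",cv2.resize(im[130:250,260:380],None,fx=5,fy=5,interpolation=cv2.INTER_CUBIC))
E
```

```text
time_s: 18.6
ee_pos: [0.6328, 0.1292, 0.0933]
eef_rot: [-0.188, 1.55, 2.823]
force: [-1.8, -0.0, 0.3]
grip_width: 0.0005
time_s: 19.1
ee_pos: [0.6331, 0.1292, 0.091]
eef_rot: [-0.212, 1.551, 2.799]
force: [-1.9, 0.3, 6.3]
grip_width: 0.0001
t 19.1 pos [0.6331 0.1292 0.091 ] yang -97.5 tilt [-0.019  0.007] w 0.0001 F [-1.9  0.3  6.3] j6 1.84
shift [ 2.9  0.1 -0.9] spin 0.004
```

View pics/g5.png

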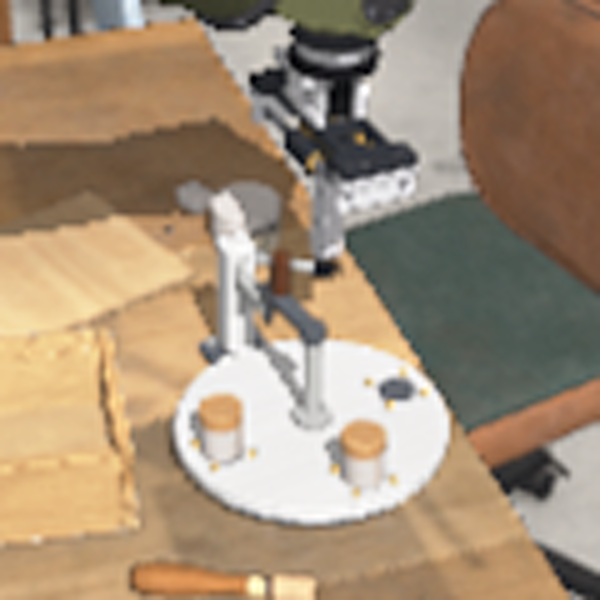

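The crop shows both tins standing in their nests at (222,428) and (363,455). The fingertips are on the black tab at (325,268). I press once more to make sure the lever has reached its stop.

```bash
python3 -m handwheel '[[[2,0,0],0,1],[[4,0,0],0,1],[[5,0,0],0,1],[[5,0,0],0,1],[[5,0,0],0,1]]'; python3 -m handwheel '[[[-15,0,0],0,1],[[-40,0,0],0,1],[[-80,0,0],0,0.5],[[-115,0,0],0,0.1],[[-115,0,0],0,0.1]]' >/dev/null; python3 go.py .534 .0514 .20 -97.7
python3 - <<'E'
from tin import *
for n in("top","scene"):
    im,d=camera(n);cv2.imwrite(f"pics/{n}6.png",im);np.save(f"pics/{n}6.npy",d)
    h=cv2.cvtColor(im,cv2.COLOR_BGR2HSV);P=cloud(n,d)
    t=(h[...,2]<70)&(P[...,0]>.58)&(P[...,0]<.7)&(abs(P[...,1]-.13)<.04)&(P[...,2]>.045)&(P[...,2]<.16);print("tab",blobs(n,im,t,.066,3),np.round(P[t][:,2],3))
E
```

```text
time_s: 19.65
ee_pos: [0.6345, 0.1293, 0.0892]
eef_rot: [-0.36, 1.555, 2.651]
force: [-2.8, -1.2, 22.2]
grip_width: 0.0004
t 20.1 pos [0.6377 0.1286 0.21  ] yang -97.5 tilt [-0.005  0.009] w 0.0212 F [ 0.4 -0.3 -0.2] j6 1.84
shift [ 9.9 90.2 92.8] spin 0.004
tab [] []
tab [([324.3, 183.4], 7, [0.6301, 0.1299, 0.066])] [0.073 0.069 0.072 0.069 0.072 0.07  0.069]
```

```bash
python3 -m handwheel '[[[2,30,31],0,0],[[4,60,62],0,0],[[6,90,93],0,0],[[8,90,93],0,0],[[10,90,93],0,0]]' >/dev/null; python3 go.py .534 .0514 .143 -97.7
```

```text
t 20.8 pos [0.5319 0.0511 0.1947] yang -97.5 tilt [-0.014  0.008] w 0.0472 F [1.5 0.1 0.9] j6 1.72
shift [51.6 -0.2 -2.8] spin 0.003
```

```bash
python3 -m handwheel '[[[12,0,-2.5],0,0],[[25,0,-2.5],0,0],[[38,0,-2.8],0,0],[[50,0,-2.8],0,0],[[51,0,-2.8],0,0]]' >/dev/null; python3 -m handwheel '[[[0,0,0],0,0.3],[[0,0,0],0,0.5],[[0,0,0],0,1],[[0,0,0],0,1],[[0,0,0],0,1]]' 20;python3 -m handwheel '[[[0,0,0],0,1],[[0,0,0],0,1],[[0,0,0],0,1],[[0,0,0],0,1],[[0,0,0],0,1]]' ;  python3 go.py .534 .0514 .143 -97.7
```

```text
time_s: 21.75
ee_pos: [0.5333, 0.0498, 0.1418]
eef_rot: [-0.13, 1.554, 2.88]
force: [-2.3, -12.7, 2.0]
grip_width: 0.0155
time_s: 22.25
ee_pos: [0.5332, 0.0496, 0.1419]
eef_rot: [-0.111, 1.554, 2.9]
force: [-0.9, -4.3, -0.4]
grip_width: 0.0155
t 22.2 pos [0.5332 0.0496 0.1419] yang -97.5 tilt [-0.017  0.004] w 0.0155 F [-0.9 -4.3 -0.4] j6 1.72
shift [-1.1 -1.9 -0.5] spin 0.003
```

```bash
cat > cr.py <<'E'
from go import *
import sys
c=np.array([.5302,.0010]);r=.0495
def rows(n=2,st=.2):
    o=get_obs();M=R();p=np.array(o["ee_pos"]);a=np.arctan2(*(p[:2]-c)[::-1]);print("t",round(o["time_s"],1),"ang",round(np.degrees(a),1),"rad",round(np.hypot(*(p[:2]-c)),4),"z",round(p[2],4),"F",np.round(o["force"],1),"w",round(o["grip_width"],4),"j",np.round(o["qpos"],2),"tilt",np.round(M[:2,0],3))
    q=p
    for k in range(n):
        out=[]
        for i in range(1,6):
            b=a+st*(5*k+i);t=np.array([*(c+r*np.array([np.cos(b),np.sin(b)])),.142]);out.append(np.round(M.T@(t-q)*1000).astype(int).tolist())
        print(out);q=t
rows(*(float(v) if i else int(v) for i,v in enumerate(sys.argv[1:])))
E
python3 cr.py
```

```text
t 22.2 ang 86.4 rad 0.0487 z 0.1419 F [-0.9 -4.3 -0.4] w 0.0155 j [0.02 0.35 1.64 0.   1.17 1.72] tilt [-0.017  0.004]
[[0, 1, 10], [0, 4, 19], [0, 10, 27], [0, 17, 34], [1, 25, 40]]
[[0, 9, 4], [0, 19, 6], [0, 29, 6], [0, 38, 4], [0, 47, 0]]
```

```bash
python3 -m handwheel '[[[0,1,10],0,1],[[0,4,19],0,1],[[0,10,27],0,1],[[0,17,34],0,1],[[0,25,40],0,1]]' ; python3 cr.py
```

```text
time_s: 22.75
ee_pos: [0.49, 0.0306, 0.142]
eef_rot: [-0.184, 1.553, 2.827]
force: [8.8, -0.6, -12.2]
grip_width: 0.0157
t 22.8 ang 143.6 rad 0.0499 z 0.142 F [  8.8  -0.6 -12.2] w 0.0157 j [-0.01  0.26  1.76  0.01  1.13  1.68] tilt [-0.016  0.005]
[[0, 9, 4], [0, 19, 6], [0, 29, 6], [0, 39, 4], [0, 48, 0]]
[[0, 8, -6], [0, 15, -13], [0, 20, -21], [-1, 24, -30], [-1, 26, -40]]
```

```bash
python3 -m handwheel '[[[0,9,4],0,1],[[0,19,6],0,1],[[0,29,6],0,1],[[0,39,4],0,1],[[0,48,0],0,1]]' ; python3 cr.py
```

```text
time_s: 23.25
ee_pos: [0.4824, -0.0166, 0.1418]
eef_rot: [-0.193, 1.55, 2.819]
force: [-9.9, 2.2, 5.2]
grip_width: 0.0156
t 23.2 ang -159.7 rad 0.0509 z 0.1418 F [-9.9  2.2  5.2] w 0.0156 j [-0.11  0.25  1.78  0.    1.13  1.59] tilt [-0.02   0.007]
[[0, 8, -7], [-1, 15, -14], [-1, 20, -22], [-1, 24, -31], [-1, 26, -41]]
[[0, 0, -10], [0, -2, -20], [-1, -6, -29], [-1, -12, -37], [-1, -19, -43]]
```

```bash
python3 -m handwheel '[[[0,8,-6],0,1],[[0,15,-13],0,1],[[0,20,-21],0,1],[[0,24,-30],0,1],[[0,26,-40],0,1]]' ; python3 cr.py
```

```text
time_s: 23.75
ee_pos: [0.5185, -0.049, 0.1418]
eef_rot: [-0.092, 1.55, 2.919]
force: [-6.4, -6.8, 10.8]
grip_width: 0.0158
t 23.8 ang -103.1 rad 0.0513 z 0.1418 F [-6.4 -6.8 10.8] w 0.0158 j [-0.17  0.33  1.68  0.    1.16  1.54] tilt [-0.02   0.005]
[[0, -2, -10], [-1, -4, -20], [-1, -8, -29], [-1, -13, -37], [-1, -20, -44]]
[[0, -8, -5], [0, -18, -9], [0, -27, -11], [0, -37, -10], [0, -47, -8]]
```

```bash
sed -i 's/\[.5302,.0010\]/[.5300,.0000]/;s/r=.0495/r=.0497/' cr.py; python3 -m handwheel '[[[0,-1,-10],0,1],[[0,-3,-20],0,1],[[0,-7,-29],0,1],[[0,-12,-37],0,1],[[0,-19,-44],0,1]]' ; python3 cr.py
```

```text
time_s: 24.25
ee_pos: [0.565, -0.0358, 0.1418]
eef_rot: [-0.1, 1.551, 2.911]
force: [-7.7, 0.9, 10.1]
grip_width: 0.0154
t 24.2 ang -45.6 rad 0.0501 z 0.1418 F [-7.7  0.9 10.1] w 0.0154 j [-0.13  0.42  1.55  0.    1.2   1.57] tilt [-0.02   0.005]
[[0, -9, -5], [0, -18, -9], [0, -28, -10], [0, -38, -10], [0, -47, -8]]
[[0, -9, 4], [0, -17, 10], [0, -24, 17], [1, -29, 26], [1, -32, 35]]
```

```bash
python3 -m handwheel '[[[0,-8,-5],0,1],[[0,-18,-9],0,1],[[0,-27,-11],0,1],[[0,-37,-10],0,1],[[0,-47,-8],0,1]]' ; python3 cr.py
```

```text
time_s: 24.75
ee_pos: [0.5787, 0.0097, 0.1419]
eef_rot: [-0.053, 1.55, 2.957]
force: [-9.2, -6.5, 4.4]
grip_width: 0.0156
t 24.8 ang 11.3 rad 0.0497 z 0.1419 F [-9.2 -6.5  4.4] w 0.0156 j [-0.05  0.45  1.51  0.    1.21  1.65] tilt [-0.021  0.004]
[[0, -9, 4], [0, -17, 10], [0, -24, 17], [0, -29, 26], [1, -32, 35]]
[[0, -1, 10], [0, -1, 20], [1, 2, 29], [1, 6, 38], [1, 12, 46]]
```

```bash
python3 -m handwheel '[[[0,-9,4],0,1],[[0,-17,10],0,1],[[0,-24,17],0,1],[[0,-29,26],0,1],[[0,-32,35],0,1]]' ; python3 cr.py 2 0.1
```

```text
time_s: 25.25
ee_pos: [0.5479, 0.0462, 0.142]
eef_rot: [-0.042, 1.55, 2.969]
force: [3.7, -5.6, -8.8]
grip_width: 0.0155
t 25.2 ang 68.8 rad 0.0496 z 0.142 F [ 3.7 -5.6 -8.8] w 0.0155 j [0.02 0.39 1.59 0.   1.18 1.72] tilt [-0.021  0.004]
[[0, -1, 5], [0, -1, 10], [0, -1, 15], [0, -1, 20], [1, 0, 25]]
[[0, 2, 5], [0, 4, 9], [0, 6, 14], [0, 9, 18], [0, 12, 21]]
```

```bash
python3 -m handwheel '[[[0,-1,5],0,1],[[0,-1,10],0,1],[[0,-1,14],0,1],[[0,-1,18],0,1],[[0,0,20],0,1]]' ; python3 cr.py 1 0.05;python3 -m handwheel '[[[0,0,2],0,1],[[0,0,3],0,1],[[0,1,4],0,1],[[0,1,4],0,1],[[0,1,4],0,1]]' ; python3 cr.py 1 0.05
```

```text
time_s: 25.75
ee_pos: [0.5276, 0.0495, 0.1421]
eef_rot: [-0.092, 1.549, 2.918]
force: [4.2, 8.3, -10.7]
grip_width: 0.0154
t 25.8 ang 92.7 rad 0.0495 z 0.1421 F [  4.2   8.3 -10.7] w 0.0154 j [0.02 0.34 1.65 0.01 1.17 1.72] tilt [-0.021  0.005]
[[0, 0, 2], [0, 1, 5], [0, 2, 7], [0, 3, 10], [0, 4, 12]]
time_s: 26.25
ee_pos: [0.5254, 0.0496, 0.1424]
eef_rot: [-0.239, 1.554, 2.772]
force: [20.8, 5.8, -15.5]
grip_width: 0.0155
t 26.2 ang 95.3 rad 0.0498 z 0.1424 F [ 20.8   5.8 -15.5] w 0.0155 j [0.02 0.34 1.66 0.01 1.16 1.72] tilt [-0.016  0.006]
[[0, 1, 2], [0, 1, 5], [1, 2, 7], [1, 3, 9], [1, 4, 12]]
```

```bash
python3 -m handwheel '[[[0,0,2],0,1],[[0,0,3],0,1],[[0,0,3],0,1],[[0,0,3],0,1],[[0,0,3],0,1]]' ; python3 cr.py 1 0.05; python3 -m handwheel '[[[0,0,0],0,0.6],[[0,0,0],0,0.3],[[0,0,0],0,0],[[0,0,0],0,0],[[-20,0,0],0,0]]' >/dev/null; python3 -m handwheel '[[[-30,0,0],0,0],[[-50,0,0],0,0],[[-50,45,0],0,0],[[-50,90,0],0,0],[[-50,130,0],0,0]]' >/dev/null;python3 go.py .63 .129 .2 -97.7
python3 - <<'E'
from tin import *
for n in("top","scene"):
    im,d=camera(n);cv2.imwrite(f"pics/{n}7.png",im);np.save(f"pics/{n}7.npy",d)
    h=cv2.cvtColor(im,cv2.COLOR_BGR2HSV);P=cloud(n,d)
    print("grip",blobs(n,im,(np.hypot(P[...,0]-.53,P[...,1]-.0)<.06)&(P[...,2]>.135)&(P[...,2]<.17),.15,4))
    t=(h[...,2]<70)&(P[...,0]>.58)&(P[...,0]<.7)&(abs(P[...,1]-.13)<.04)&(P[...,2]>.045)&(P[...,2]<.16);print("tab",blobs(n,im,t,.066,3),np.round(P[t].mean(0),3))
a=cv2.resize(cv2.imread("pics/top7.png")[130:240,180:360],None,fx=2.2,fy=2.2,interpolation=cv2.INTER_CUBIC);b=cv2.resize(im[150:250,280:370],None,fx=4,fy=4,interpolation=cv2.INTER_CUBIC)
c=np.zeros((400,780,3),np.uint8);c[:a.shape[0],:a.shape[1]]=a;c[:,410:770]=b;cv2.imwrite("pics/g7.png",c)
E
```

```text
time_s: 26.75
ee_pos: [0.5242, 0.0499, 0.1427]
eef_rot: [-0.395, 1.558, 2.615]
force: [19.9, 0.8, -16.8]
grip_width: 0.0157
t 26.8 ang 96.6 rad 0.0502 z 0.1427 F [ 19.9   0.8 -16.8] w 0.0157 j [0.02 0.33 1.67 0.01 1.15 1.72] tilt [-0.011  0.006]
[[1, 1, 2], [1, 2, 5], [1, 3, 7], [1, 4, 9], [1, 5, 11]]
t 27.8 pos [ 0.5065 -0.081   0.2108] yang -97.5 tilt [-0.015  0.006] w 0.047 F [ 0.1 -0.3  0.4] j6 1.47
shift [  10.3 -224.2  -95.3] spin 0.004
grip [([295.1, 181.1], 28, [0.5275, 0.0513, 0.15])]
tab [([273.5, 157.5], 8, [0.6299, 0.13, 0.066])] [0.628 0.129 0.074]
grip [([314.6, 183.4], 29, [0.5275, 0.0491, 0.15])]
tab [] [nan nan nan]<stdin>:6: RuntimeWarning: Mean of empty slice.
  ret = um.true_divide(
```

View pics/g7.png

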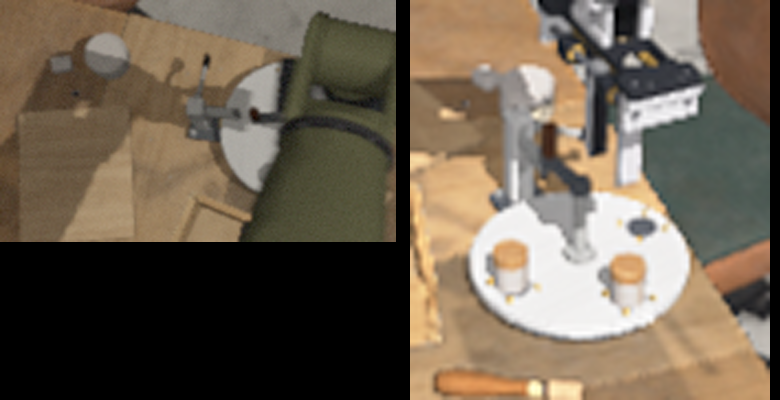

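```bash
python3 -m handwheel '[[[0,-45,-19],0,0.3],[[0,-90,-38],0,0.3],[[0,-134,-57],0,0.3],[[0,-179,-76],0,0.3],[[0,-224,-95],0,0.3]]' >/dev/null; python3 -m handwheel '[[[0,0,0],0,0.3],[[0,0,0],0,0.3],[[0,0,0],0,0.3],[[0,0,0],0,0.3],[[0,0,0],0,0.3]]' >/dev/null; python3 go.py .629 .130 .063 -97
```

```text
t 28.9 pos [0.631  0.1279 0.2106] yang -97.8 tilt [-0.015  0.006] w 0.0333 F [-0.4 -0.1  0.4] j6 1.85
shift [ 1.476e+02 -1.200e+00 -1.000e-01] spin -0.014
```

```bash
python3 -m handwheel '[[[30,-1,0],-0.01,0.3],[[60,-1,0],-0.01,0.3],[[85,-1,0],-0.01,0.3],[[110,-1,0],-0.01,0.3],[[120,-1,0],-0.01,0.3]]'; python3 -m handwheel '[[[10,0,0],0,0.3],[[18,0,0],0,0.3],[[26,0,0],0,0.3],[[27,0,0],0,0.3],[[27,0,0],0,0.3]]' >/dev/null;  python3 go.py .629 .130 .063 -97
```

```text
time_s: 29.35
ee_pos: [0.6283, 0.1289, 0.0885]
eef_rot: [-0.177, 1.552, 2.837]
force: [-0.6, -0.6, -0.2]
grip_width: 0.0329
t 29.9 pos [0.628  0.1291 0.0618] yang -97.3 tilt [-0.017  0.006] w 0.0331 F [ 0.3 -0.1  0.3] j6 1.84
shift [-1.3 -1.  -0.9] spin -0.005
```

```bash
python3 -m handwheel '[[[0,0,0],0,0.5],[[0,0,0],0,0.7],[[0,0,0],0,1],[[0,0,0],0,1],[[0,0,0],0,1]]' 10;python3 -m handwheel '[[[0,0,0],0,1],[[0,0,0],0,1],[[0,0,0],0,1],[[0,0,0],0,1],[[0,0,0],0,1]]'
python3 - <<'E'
from go import *
M=R();r=.0740
for k in range(1,16):
    a=-.45+.06*k;f=np.radians(83.4);s=74*(np.cos(a)-np.cos(.45));w=np.array([np.sin(f)*s,-np.cos(f)*s,74*(np.sin(a)+np.sin(.45))]);print(np.round(M.T@w,1).tolist(),end=" ")
E
```

```text
time_s: 30.35
ee_pos: [0.6281, 0.1289, 0.062]
eef_rot: [-0.176, 1.553, 2.839]
force: [-1.0, -2.0, 3.0]
grip_width: 0.0101
time_s: 30.85
ee_pos: [0.6281, 0.1289, 0.0621]
eef_rot: [-0.175, 1.553, 2.84]
force: [-0.8, -2.1, 1.0]
grip_width: 0.0094
[-4.1, -0.0, -1.7] [-8.3, -0.1, -3.2] [-12.5, -0.1, -4.5] [-16.9, -0.1, -5.4] [-21.2, -0.1, -6.2] [-25.7, -0.2, -6.6] [-30.1, -0.2, -6.8] [-34.5, -0.2, -6.7] [-39.0, -0.2, -6.4] [-43.4, -0.2, -5.8] [-47.7, -0.2, -4.9] [-52.0, -0.2, -3.8] [-56.2, -0.2, -2.4] [-60.3, -0.2, -0.8] [-64.4, -0.2, 1.1]
```

The 10 mm tab is gripped at a width of 10 mm. I lift it along the arc, going a little past the end.

```bash
python3 -m handwheel '[[[-4,0,-2],0,1],[[-8,0,-3],0,1],[[-12.5,0,-4.5],0,1],[[-17,0,-5.5],0,1],[[-21,0,-6],0,1]]'; python3 -m handwheel '[[[-4.5,0,-0.4],0,1],[[-9,0,-0.6],0,1],[[-13,0,-0.5],0,1],[[-18,0,-0.2],0,1],[[-22,0,0.4],0,1]]';python3 -m handwheel '[[[-4.5,0,1],0,1],[[-9,0,2],0,1],[[-13,0,3.4],0,1],[[-17,0,5],0,1],[[-21,0,7],0,1]]';python3 -m handwheel '[[[-2,0,1],0,1],[[-4,0,2],0,1],[[-5,0,2],0,1],[[-5,0,2],0,1],[[-5,0,2],0,1]]'; python3 go.py .6282 .130 .130 -97
```

```text
time_s: 31.35
ee_pos: [0.6346, 0.128, 0.0834]
eef_rot: [-0.184, 1.553, 2.831]
force: [0.2, -0.4, -3.3]
grip_width: 0.0099
time_s: 31.85
ee_pos: [0.6346, 0.128, 0.1059]
eef_rot: [-0.192, 1.554, 2.823]
force: [0.1, 1.0, -3.3]
grip_width: 0.0102
time_s: 32.35
ee_pos: [0.628, 0.1288, 0.1275]
eef_rot: [-0.201, 1.554, 2.814]
force: [2.0, -0.0, -2.8]
grip_width: 0.0099
time_s: 32.85
ee_pos: [0.6256, 0.129, 0.1317]
eef_rot: [-0.164, 1.552, 2.851]
force: [0.6, 1.7, -12.5]
grip_width: 0.0099
t 32.9 pos [0.6256 0.129  0.1317] yang -97.3 tilt [-0.018  0.005] w 0.0099 F [  0.6   1.7 -12.5] j6 1.84
shift [ 1.6 -1.3 -2.4] spin -0.005
```

```bash
python3 -m handwheel '[[[-2,0,1],0,1],[[-2,0,1],0,1],[[-2,0,1],0,0.6],[[0,0,1],0,0.3],[[0,0,1],0,0.2]]';python3 -m handwheel '[[[0,0,0],0,0.2],[[-25,0,0],0,0.2],[[-60,0,0],0,0.2],[[-60,45,20],0,0.2],[[-60,90,40],0,0.2]]' >/dev/null;python3 -m handwheel '[[[0,45,20],0,0],[[0,90,40],0,-0.1],[[0,110,60],0,-0.2],[[0,110,70],0,-0.2],[[0,110,70],0,-0.2]]' >/dev/null;python3 go.py .524 -.078 .2 -90
python3 - <<'E'
from tin import *
for n in("top","scene"):
    im,d=camera(n);cv2.imwrite(f"pics/{n}8.png",im);np.save(f"pics/{n}8.npy",d)
    h=cv2.cvtColor(im,cv2.COLOR_BGR2HSV);P=cloud(n,d)
    t=(h[...,2]<70)&(P[...,0]>.58)&(P[...,0]<.7)&(abs(P[...,1]-.13)<.04)&(P[...,2]>.045)&(P[...,2]<.16);print(n,"tab",blobs(n,im,t,.13,3),np.round(P[t].mean(0),3))
E
```

```text
time_s: 33.35
ee_pos: [0.625, 0.1292, 0.1325]
eef_rot: [-0.197, 1.554, 2.818]
force: [0.5, -0.0, 0.9]
grip_width: 0.0305
t 34.4 pos [ 0.4911 -0.056   0.1952] yang -97.2 tilt [-0.013  0.005] w 0.0565 F [-0.1 -0.4  0.4] j6 1.51
shift [ -5.4  17.7 -35.3] spin -0.126
top tab [([270.8, 151.8], 13, [0.6297, 0.1311, 0.13])] [0.628 0.13  0.137]
scene tab [] [nan nan nan]<stdin>:5: RuntimeWarning: Mean of empty slice.
  ret = um.true_divide(
```

```bash
cat > bd.py <<'E'
from tin import *
def board(k):
    im=cv2.imread(f"pics/top{k}.png");d=np.load(f"pics/top{k}.npy");P=cloud("top",d)
    z=cv2.blur(np.where(d>0,P[...,2],0).astype(np.float32),(3,3));b=(z>.005)&(z<.014)&(abs(P[...,0]-.465)<.16)&(P[...,1]>.19)&(P[...,1]<.52)
    b=cv2.morphologyEx(b.astype(np.uint8),cv2.MORPH_OPEN,np.ones((5,5)));cs=max(cv2.findContours(b,0,2)[0],key=cv2.contourArea)[:,0]
    r=cv2.minAreaRect(np.array([ray("top",*c,.009)[:2]*1000 for c in cs],np.float32));print("board",np.round(r[0]),np.round(r[1]),round(r[2],1))
    return r
if __name__=="__main__":
    import sys
    k=sys.argv[1];r=board(k);im=cv2.imread(f"pics/top{k}.png");d=np.load(f"pics/top{k}.npy")
    for xy in((.534,-.079),(.450,-.0037)):
        try: lid("top",im,d,xy,.073)
        except Exception as e: print(e)
    q=np.array([proj("top",[*(c/1000),.009]) for c in cv2.boxPoints(r)]).round().astype(int);cv2.polylines(im,[q],True,(0,0,255))
    cv2.imwrite(f"pics/b{k}.png",cv2.resize(im[120:260,170:370],None,fx=3.5,fy=3.5,interpolation=cv2.INTER_CUBIC))
E
python3 bd.py 8
```

```text
board [467. 338.] [209. 173.] 3.3
top N 2 z 0.4786 mean [ 0.5144 -0.0794] mid [ 0.5144 -0.0794] ext [0.005 0.03 ]
top N 2 z 0.5203 mean [ 0.4238 -0.0115] mid [ 0.4238 -0.0115] ext [0.004 0.006]
```

View pics/b8.png

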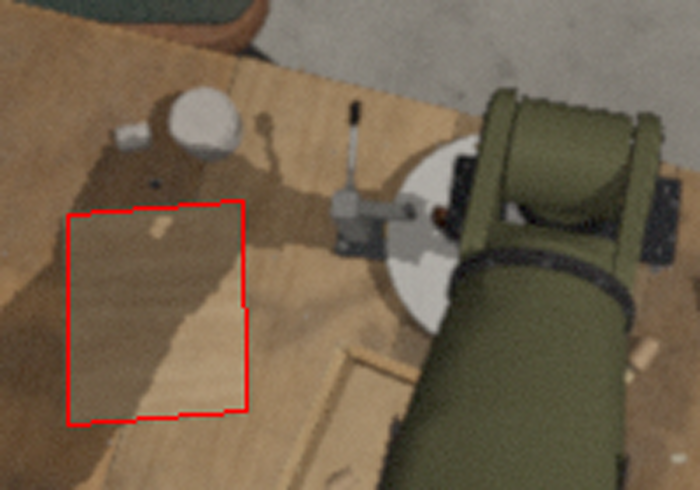

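The overlay shows the board rectangle fitting its edges, centred at (0.467, 0.338), and the pen lever raised at crop (355,112). I fetch the first tin.

```bash
python3 go.py .534 -.0795 .13 -87; python3 -m handwheel '[[[0,6,-10],-0.05,-0.2],[[0,12,-20],-0.1,-0.2],[[10,18,-35],-0.15,-0.2],[[30,18,-46],-0.18,-0.2],[[50,18,-46],-0.18,-0.2]]'>/dev/null;  python3 go.py .534 -.0795 .059 -87
```

```text
t 34.5 pos [ 0.4922 -0.0555  0.1949] yang -97.1 tilt [-0.013  0.005] w 0.0563 F [ 0.2 -0.5  1.1] j6 1.51
shift [ 64.2  18.9 -45.4] spin -0.176
t 35.0 pos [ 0.5367 -0.078   0.1432] yang -86.7 tilt [-0.012  0.005] w 0.0566 F [-0.4  0.1  0.6] j6 1.3
shift [84.2  1.9  1.8] spin 0.006
```

```bash
python3 -m handwheel '[[[15,2,2],0,-0.2],[[35,2,2],0,-0.2],[[55,2,2],0,-0.2],[[72,2,2],0,-0.2],[[78,2,2],0,-0.2]]'; python3 -m handwheel '[[[0,0,0],0,-0.2],[[3,0,0],0,-0.2],[[5,0,0],0,-0.2],[[5,0,0],0,-0.2],[[5,0,0],0,-0.2]]'>/dev/null; python3 go.py .534 -.0795 .059 -87
python3 - <<'E'
from h import *
im,d=camera("scene");cv2.imwrite("pics/g9.png",cv2.resize(im[140:250,270:380],None,fx=5,fy=5,interpolation=cv2.INTER_CUBIC))
E
```

```text
time_s: 35.45
ee_pos: [0.5339, -0.0786, 0.0633]
eef_rot: [-0.436, 1.555, 2.765]
force: [0.5, 1.0, -0.5]
grip_width: 0.0561
t 36.0 pos [ 0.5339 -0.0786  0.0586] yang -86.6 tilt [-0.014  0.006] w 0.0565 F [-0.1  0.2 -0.4] j6 1.29
shift [-0.4  0.9 -0. ] spin 0.007
```

View pics/g9.png

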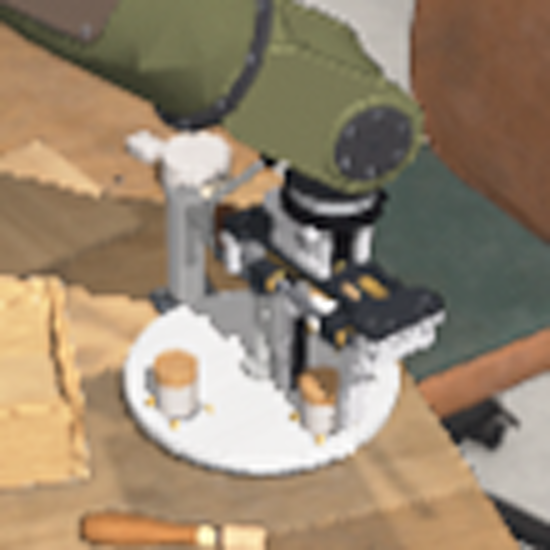

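```bash
python3 -m handwheel '[[[0,1,0],0,0.2],[[0,1,0],0,0.4],[[0,1,0],0,1],[[0,1,0],0,1],[[0,1,0],0,1]]' 25; python3 -m handwheel '[[[0,0,0],0,1],[[-10,0,0],0,1],[[-50,0,0],0,1],[[-100,0,0],0,1],[[-150,0,0],0,1]]';python3 -m handwheel '[[[-20,0,0],0,1],[[-20,0,0],0,1],[[-20,0,0],0,1],[[-20,0,0],0,1],[[-20,0,0],0,1]]'; python3 go.py .495 .335 .2 -87
```

```text
time_s: 36.5
ee_pos: [0.5341, -0.0797, 0.0587]
eef_rot: [-0.441, 1.555, 2.761]
force: [-0.3, -0.4, 1.8]
grip_width: 0.0347
time_s: 37.0
ee_pos: [0.5357, -0.0804, 0.2111]
eef_rot: [-0.439, 1.555, 2.762]
force: [0.7, 0.7, -0.7]
grip_width: 0.0346
time_s: 37.5
ee_pos: [0.5356, -0.0804, 0.2297]
eef_rot: [-0.418, 1.553, 2.783]
force: [-0.5, 0.5, -0.6]
grip_width: 0.0348
t 37.5 pos [ 0.5356 -0.0804  0.2297] yang -86.6 tilt [-0.017  0.006] w 0.0348 F [-0.5  0.5 -0.6] j6 1.29
shift [  33.  -416.9   15.2] spin 0.007
```

```bash
python3 -m handwheel '[[[0,-40,2],0,1],[[0,-80,4],0,1],[[0,-120,6],0,1],[[0,-160,8],0,1],[[0,-200,8],0,1]]' >/dev/null;python3 -m handwheel '[[[0,-40,2],0,1],[[0,-80,4],0,1],[[0,-120,6],0,1],[[0,-160,8],0,1],[[0,-200,8],0,1]]' >/dev/null;python3 -m handwheel '[[[0,-10,0],0,1],[[10,-12,0],0,1],[[20,-12,0],0,1],[[30,-12,0],0,1],[[30,-12,0],0,1]]'; python3 go.py .495 .335 .0388 -87
python3 - <<'E'
from bd import *
for n in("top","scene"):
    im,d=camera(n);cv2.imwrite(f"pics/{n}10.png",im);np.save(f"pics/{n}10.npy",d)
# remaining tin via top
lid("top",cv2.imread("pics/top10.png"),np.load("pics/top10.npy"),(.450,-.0037),.073)
c=np.zeros((600,780,3),np.uint8);a=cv2.resize(cv2.imread("pics/top10.png")[120:270,160:350],None,fx=2,fy=2);c[:300,:380]=a
b=cv2.resize(im[120:260,230:360],None,fx=3,fy=3);c[:420,388:778]=b;cv2.imwrite("pics/g10.png",c)
E
```

```text
time_s: 39.0
ee_pos: [0.4928, 0.3317, 0.1994]
eef_rot: [-0.233, 1.548, 2.967]
force: [-0.2, -0.6, -0.7]
grip_width: 0.0348
t 39.0 pos [0.4928 0.3317 0.1994] yang -86.7 tilt [-0.022  0.004] w 0.0348 F [-0.2 -0.6 -0.7] j6 2.03
shift [160.5  -2.3  -5.9] spin 0.006
top N 66 z 0.073 mean [0.4494 0.0015] mid [0.449  0.0025] ext [0.033 0.029]
```

View pics/g10.png

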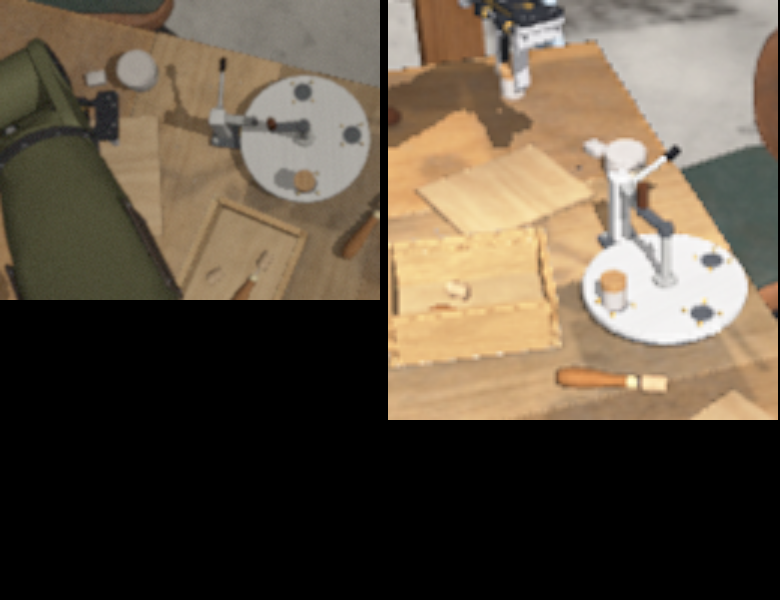

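Board unmoved (right edge still at column 240), the lever is up, and the tin is held upright above the board. Placing it.

```bash
python3 -m handwheel '[[[35,-2,-2],0,1],[[70,-2,-4],0,1],[[105,-2,-6],0,1],[[135,-2,-6],0,1],[[145,-2,-6],0,1]]'; python3 -m handwheel '[[[3,0,0],0,1],[[6,0,0],0,1],[[9,0,0],0,1],[[11,0,0],0,1],[[12,0,0],0,1]]'; python3 -m handwheel '[[[1,0,0],0,1],[[2,0,0],0,1],[[3,0,0],0,1],[[3,0,0],0,1],[[3,0,0],0,1]]'; python3 go.py .495 .335 .0388 -87
```

```text
time_s: 39.6
ee_pos: [0.4955, 0.3346, 0.0538]
eef_rot: [-0.211, 1.548, 2.989]
force: [0.2, 0.3, -0.5]
grip_width: 0.0346
time_s: 40.1
ee_pos: [0.4954, 0.3347, 0.0423]
eef_rot: [-0.235, 1.548, 2.965]
force: [-0.0, 0.1, -0.8]
grip_width: 0.0348
time_s: 40.6
ee_pos: [0.4954, 0.3348, 0.0393]
eef_rot: [-0.234, 1.548, 2.966]
force: [0.0, -0.2, -1.0]
grip_width: 0.0349
t 40.6 pos [0.4954 0.3348 0.0393] yang -86.7 tilt [-0.022  0.004] w 0.0349 F [ 0.  -0.2 -1. ] j6 2.03
shift [ 0.5 -0.3  0.3] spin 0.006
```

```bash
python3 -m handwheel '[[[0.5,0,0],0,1],[[1,0,0],0,1],[[1,0,0],0,1],[[1,0,0],0,1],[[1,0,0],0,1]]'; python3 -m handwheel '[[[0,0,0],0,0.2],[[0,0,0],0,-0.1],[[0,0,0],0,-0.2],[[0,0,0],0,-0.2],[[-15,0,0],0,-0.2]]'; python3 -m handwheel '[[[-40,0,0],0,-0.2],[[-80,0,0],0,-0.2],[[-120,0,0],0,-0.2],[[-160,40,0],0,-0.2],[[-170,80,0],0,-0.2]]'; python3 -m handwheel '[[[0,30,10],0,-0.2],[[0,60,20],0,-0.2],[[0,90,30],0,-0.2],[[0,100,40],0,-0.2],[[0,100,40],0,-0.2]]'; python3 go.py .4495 -.001 .2 -87
python3 - <<'E'
from bd import *
for n in("top","scene"):
    im,d=camera(n);cv2.imwrite(f"pics/{n}11.png",im);np.save(f"pics/{n}11.npy",d)
    lid(n,im,d,(.495,.335),.052)
    try: lid(n,im,d,(.450,0),.073)
    except Exception as e: print(e)
board(11)
E
```

```text
time_s: 41.1
ee_pos: [0.4954, 0.3348, 0.0383]
eef_rot: [-0.235, 1.548, 2.965]
force: [0.6, 0.3, -0.6]
grip_width: 0.0353
time_s: 41.6
ee_pos: [0.4948, 0.3342, 0.0521]
eef_rot: [-0.149, 1.546, 3.051]
force: [-0.4, 0.3, -0.4]
grip_width: 0.0564
time_s: 42.1
ee_pos: [0.5042, 0.2542, 0.2265]
eef_rot: [-0.286, 1.551, 2.916]
force: [1.2, -0.6, -0.7]
grip_width: 0.0564
time_s: 42.6
ee_pos: [0.4699, 0.151, 0.2281]
eef_rot: [-0.317, 1.552, 2.883]
force: [0.8, -0.2, 0.6]
grip_width: 0.0565
t 42.6 pos [0.4699 0.151  0.2281] yang -86.6 tilt [-0.018  0.005] w 0.0565 F [ 0.8 -0.2  0.6] j6 1.74
shift [ 27.7 150.6  28.8] spin 0.007
top N 68 z 0.0524 mean [0.4938 0.337 ] mid [0.4921 0.3363] ext [0.034 0.031]
top N 64 z 0.0731 mean [0.4497 0.0015] mid [0.4489 0.0009] ext [0.033 0.033]
scene N 25 z 0.0551 mean [0.4921 0.3325] mid [0.4928 0.3331] ext [0.031 0.032]
scene N 37 z 0.075 mean [ 0.4474 -0.0027] mid [ 0.4473 -0.0046] ext [0.032 0.035]
board [464. 373.] [210. 105.] 4.7
```

```bash
python3 -m handwheel '[[[0,40,8],0,-0.2],[[0,80,16],0,-0.2],[[0,115,24],0,-0.2],[[10,146,29],0,-0.2],[[27,150,29],0,-0.2]]'>/dev/null; python3 -m handwheel '[[[0,0,0],0,-0.2],[[15,0,0],0,-0.2],[[35,0,0],0,-0.2],[[55,0,0],0,-0.2],[[60,0,0],0,-0.2]]'>/dev/null; python3 go.py .449 .0003 .059 -87
```

```text
t 43.7 pos [0.4499 0.0005 0.1401] yang -86.6 tilt [-0.018  0.005] w 0.0564 F [-0.1 -0.  -0.4] j6 1.43
shift [81.1  0.6 -0.6] spin 0.008
```

```bash
python3 -m handwheel '[[[20,0,-0.5],0,-0.2],[[40,0,-0.5],0,-0.2],[[60,0,-0.5],0,-0.2],[[76,0,-0.5],0,-0.2],[[81,0,-0.5],0,-0.2]]'; python3 -m handwheel '[[[0,0,0],0,0.2],[[0,0,0],0,0.4],[[0,0,0],0,1],[[0,0,0],0,1],[[0,0,0],0,1]]' 25; python3 -m handwheel '[[[0,0,0],0,1],[[-10,0,0],0,1],[[-50,0,0],0,1],[[-100,0,0],0,1],[[-150,0,0],0,1]]';python3 -m handwheel '[[[-20,0,0],0,1],[[-20,0,0],0,1],[[-20,0,0],0,1],[[-20,0,0],0,1],[[-20,0,0],0,1]]'; python3 go.py .43 .335 .2 -87
```

```text
time_s: 44.2
ee_pos: [0.4491, 0.0015, 0.0588]
eef_rot: [-0.307, 1.551, 2.896]
force: [-0.1, -0.1, 0.2]
grip_width: 0.0564
time_s: 44.7
ee_pos: [0.4498, 0.0015, 0.0596]
eef_rot: [-0.331, 1.553, 2.872]
force: [0.4, 0.0, 7.7]
grip_width: 0.0352
time_s: 45.2
ee_pos: [0.4517, 0.0007, 0.2119]
eef_rot: [-0.321, 1.552, 2.882]
force: [0.7, -1.4, -0.2]
grip_width: 0.0352
time_s: 45.7
ee_pos: [0.4516, 0.0007, 0.2307]
eef_rot: [-0.302, 1.55, 2.9]
force: [-0.1, 0.4, -1.4]
grip_width: 0.0348
t 45.7 pos [0.4516 0.0007 0.2307] yang -86.5 tilt [-0.021  0.005] w 0.0348 F [-0.1  0.4 -1.4] j6 1.43
shift [  32.9 -334.8    0.6] spin 0.008
```

```bash
python3 -m handwheel '[[[0,-40,0],0,1],[[0,-80,0],0,1],[[0,-120,0],0,1],[[0,-160,0],0,1],[[0,-200,0],0,1]]' >/dev/null;python3 -m handwheel '[[[0,-40,0],0,1],[[0,-80,0],0,1],[[0,-110,0],0,1],[[0,-130,0],0,1],[[0,-130,0],0,1]]' >/dev/null; python3 go.py .43 .335 .0395 -87
python3 - <<'E'
from bd import *
im,d=camera("scene");cv2.imwrite("pics/scene12.png",im);np.save("pics/scene12.npy",d)
lid("scene",im,d,(.495,.335),.052)
c=np.hstack([cv2.resize(cv2.imread(f"pics/scene{k}.png")[120:240,220:330],None,fx=3.5,fy=3.5) for k in(8,12)]);cv2.imwrite("pics/g12.png",c)
E
```

```text
t 46.7 pos [0.4302 0.3333 0.2306] yang -86.4 tilt [-0.024  0.003] w 0.035 F [-1.1 -0.9 -0.5] j6 2.09
shift [191.   -0.8  -4.4] spin 0.011
scene N 28 z 0.0678 mean [0.4949 0.3424] mid [0.6573 0.7122] ext [0.377 0.835]
```

View pics/g12.png

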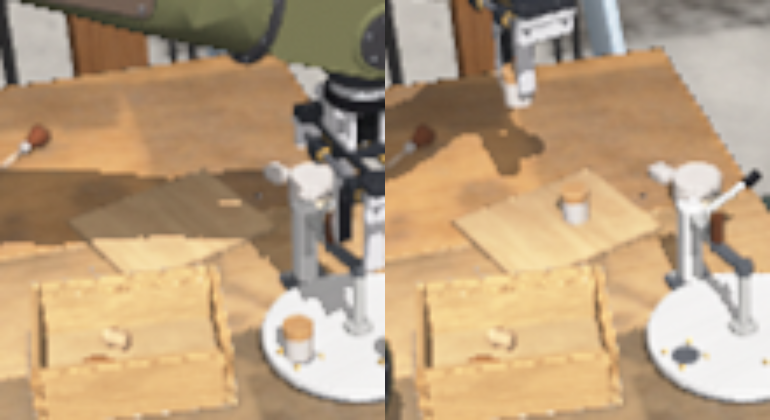

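The board has not moved (left corner at the same pixel, 72,220) and the first tin stands on it. Lowering the second.

```bash
python3 -m handwheel '[[[45,-1,-4],0,1],[[90,-1,-5],0,1],[[130,-1,-5],0,1],[[160,-1,-5],0,1],[[170,-1,-5],0,1]]'; python3 go.py .43 .335 .0395 -87;python3 -m handwheel '[[[5,0,0],0,1],[[10,0,0],0,1],[[14,0,0],0,1],[[17,0,0],0,1],[[19,0,0],0,1]]'; python3 go.py .43 .335 .0388 -87
```

```text
time_s: 47.25
ee_pos: [0.4302, 0.332, 0.0576]
eef_rot: [-0.071, 1.543, 3.132]
force: [-0.1, -0.9, -0.7]
grip_width: 0.035
t 47.2 pos [0.4302 0.332  0.0576] yang -86.5 tilt [-0.028  0.   ] w 0.035 F [-0.1 -0.9 -0.7] j6 2.08
shift [18.1 -3.  -0.5] spin 0.009
time_s: 47.75
ee_pos: [0.4299, 0.3322, 0.039]
eef_rot: [-0.092, 1.544, 3.111]
force: [-0.3, 0.4, -0.5]
grip_width: 0.0351
t 47.8 pos [0.4299 0.3322 0.039 ] yang -86.5 tilt [-0.027  0.001] w 0.0351 F [-0.3  0.4 -0.5] j6 2.08
shift [ 0.2 -2.8 -0.3] spin 0.009
```

```bash
python3 -m handwheel '[[[0.7,0,0],0,1],[[1.3,0,0],0,1],[[1.3,0,0],0,1],[[1.3,0,0],0,1],[[1.3,0,0],0,1]]'; python3 -m handwheel '[[[0,0,0],0,0.2],[[0,0,0],0,-0.1],[[0,0,0],0,-0.2],[[0,0,0],0,-0.2],[[-15,0,0],0,-0.2]]'; python3 -m handwheel '[[[-40,0,0],0,-0.2],[[-80,0,0],0,-0.2],[[-120,0,0],0,-0.2],[[-160,40,0],0,-0.2],[[-170,80,0],0,-0.2]]'; for i in 1 2; do python3 -m handwheel '[[[0,45,0],0,-0.2],[[0,90,0],0,-0.2],[[0,135,0],0,-0.2],[[0,180,0],0,-0.2],[[0,180,0],0,-0.2]]'>/dev/null; done; python3 go.py .43 .335 .0388 -87
python3 - <<'E'
from bd import *
for n in("top","scene"):
    im,d=camera(n);cv2.imwrite(f"pics/{n}13.png",im);np.save(f"pics/{n}13.npy",d)
    lid(n,im,d,(.495,.335),.052);lid(n,im,d,(.43,.332),.052)
board(13)
a=cv2.resize(cv2.imread("pics/top13.png")[130:260,170:370],None,fx=2,fy=2);b=cv2.resize(im[130:250,220:350],None,fx=3,fy=3)
c=np.zeros((360,800,3),np.uint8);c[:260,:400]=a;c[:,405:795]=b;cv2.imwrite("pics/g13.png",c)
E
```

```text
time_s: 48.25
ee_pos: [0.4302, 0.3323, 0.0387]
eef_rot: [-0.104, 1.545, 3.099]
force: [-2.3, -4.0, 10.1]
grip_width: 0.0349
time_s: 48.75
ee_pos: [0.4297, 0.3317, 0.0523]
eef_rot: [-0.038, 1.542, -3.118]
force: [0.2, -0.2, -0.1]
grip_width: 0.0564
time_s: 49.25
ee_pos: [0.4401, 0.2522, 0.2252]
eef_rot: [-0.112, 1.546, 3.094]
force: [1.6, -0.1, -0.3]
grip_width: 0.0562
t 50.2 pos [ 0.4625 -0.1142  0.2242] yang -86.8 tilt [-0.025  0.   ] w 0.0564 F [-0.   0.1  0.7] j6 1.2
shift [ 186.3 -450.     2.9] spin 0.003
top N 61 z 0.053 mean [0.4941 0.3356] mid [0.492  0.3361] ext [0.034 0.031]
top N 71 z 0.0523 mean [0.4301 0.3333] mid [0.4299 0.3321] ext [0.03  0.033]
scene N 24 z 0.0551 mean [0.4925 0.3323] mid [0.4928 0.3319] ext [0.031 0.034]
scene N 29 z 0.055 mean [0.4308 0.3307] mid [0.4311 0.331 ] ext [0.033 0.036]
board [467. 337.] [209. 174.] 3.3
```

View pics/g13.png

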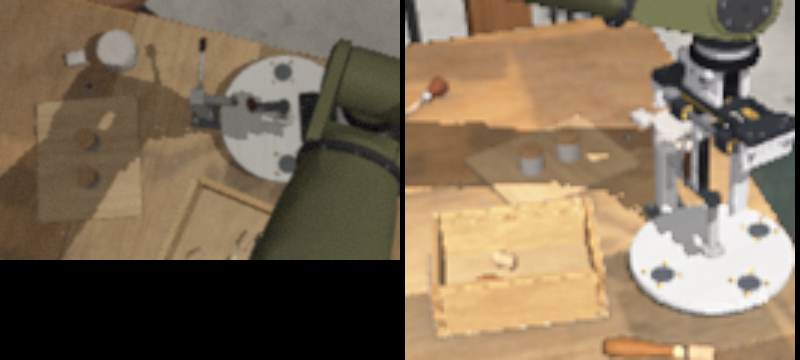

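Run:
```python
from h import *
for k in(0,12):
    im=cv2.imread(f"pics/scene{k}.png");g=cv2.cvtColor(im,cv2.COLOR_BGR2HSV)[...,2];m=np.zeros_like(g);m[163:182,315:335]=g[163:182,315:335]<60
    v,u=np.nonzero(m);print(k,len(u),u.mean(),v.mean())
print(proj("scene",(.629,.13,.13)),proj("scene",(.629+.004,.13,.122)))
```

```text
0 11 324.3636363636364 171.45454545454547
12 9 324.3333333333333 170.66666666666666
[324.2618646  170.84568462] [325.0206143  172.17987995]
```

The tab sits at the start pixel or slightly higher, so the lever is fully up. All checks agree, so I hand in.

```bash
python3 -c "
from station import *
print(hand_in())"
```

```text
the job is handed in; nothing more can be done
None
```

I marked both tins and moved them to the larger plywood board. Only two were present; the blue, pink and purple look-alikes were left alone. The job was handed in after about 50 s of the 210 s allowed.

- **Nests:** I stood the tins in nests 1 and 0. Both lids measured 73 mm above the bench, as a tin standing in its nest should.
- **Pen down:** I pushed the lever to its stop, where the force rose to 22 N. Its tab then measured 69–74 mm high, about where the lowered tab should be.
- **Crank:** I led the table counter-clockwise, and the force jumped to about 20 N at the stop. From the camera, the grip ended about 8° past a full turn, which fits the 6.45 rad stop.
- **Pen up:** I lifted the lever to its stop. The tab then showed within a pixel of where it was at the start.
- **Tins on the board:** Both stand upright near the middle of the board, about 65 mm apart, with lids at 52–53 mm. The board measured the same position at the end as just before the tins went on.

The ink tin, gouge and steel block were never touched. I saw no knock to the board and no loosening of the grip.

- **Camera disagreement:** the two cameras differed by up to about 5 mm on tin positions. Part of this came from the scene camera also picking up the side of the lid. I used mainly the top camera, and every grasp and placing held.
- **High force:** setting the second tin in its nest pressed up to about 36 N for a moment, well under the 120 N wrist limit.

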